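Close the acrylic pressure pot on a denture and screw its clamp tight

ROBOT

A 6-joint arm with a two-finger parallel gripper is mounted at the origin on a cart in front of the work surface, level with it; the furniture and walls round the work are solid. World frame = base frame: x ahead of the robot, y to its left, z up, the work surface at z = 0. Lengths are in m, angles in rad, forces in N, time in s.
With the tool pointing down it reaches from about 0.35 to 0.85 m from the base axis. Payload 8.1 kg.
Tool frame: the origin (TCP) lies midway between the tips of the shut fingers; the grasp point (between the pads) lies 19 mm behind it (robot.grip_point_offset is the distance from the TCP to the grasp point, in m); z points along the fingers, y is the line along which they close (so a half turn about z gives the same grasp; the last joint's range is limited). The gripper opens to 93 mm and grips with 3 to 60 N. Pads are 15 mm wide; open, the fingers measure 128 mm over their backs; the gripper's body (75 mm by 188 mm) begins 65 mm behind the grasp point.
Start: joints at [1.09, 0.13, 1.488, -0, 1.523, -0.085], TCP at [0.231, 0.554, 0.219] pointing down, gripper open.
Joint ranges: [-2.96, 2.96], [-0.89, 2.26], [0.02, 2.5], [-1.34, 4.48], [0, 2.73], [-2.66, 2.66]. Speed limits (rad/s): [2.39, 2.39, 2.79, 3.14, 3.14, 3.14].

INTERFACE

Orientations are given as a rotation vector (axis times angle).
In Python, from plant import robot, read_camera, job gives the robot as it stands.
- The arm moves only by the shell command python3 -m inch 'ROWS' [FORCE]. ROWS is JSON, one flat list of numbers, 5 for each row, row after row: the shift along the world's x, y, z in mm, then the turn about the world's z in degrees, then the opening in per cent of the stroke, from 0 (shut) to 100 (fully open). In form: [dx, dy, dz, yaw, hand, dx, dy, dz, yaw, hand, ...]. A call has 1 to 10 rows; each row is the pose to reach, as a shift and turn from the pose commanded when the call began; what a row does not reach only later rows make up. A row lasts 1/12 s, in which the tool goes at most 41.7 mm and 7.16 degrees, less where a joint would pass 70% of its speed; a pose out of reach is approached as far as the arm can. A call with a gripper value outside its range is refused whole. The fingers move at their own pace and stop on an object; FORCE is the grip in N (left out, the last holds). Time passes only in rows, so rows that repeat a pose let the fingers close. It gives the time, the measured TCP pose, the force, the opening and the grip force at its end, in the units of the state.
- robot.read_state(): the state, without advancing time (a new reading comes with each control period).
- read_camera(name): name is "scene" or "top"; returns a dict with "image" (480x640x3 uint8, blue, green, red), "K" (3x3 intrinsics, pixels), "D" ([k1, k2, p1, p2, k3] as OpenCV has them; the pictures are not rectified), "extrinsics" (4x4, takes a point from world to camera coordinates). Camera axes: x right, y down, z forward; pixel columns grow to the right and rows downward; lengths in m; the calibration is good to about 2 mm. A picture is of the moment at which its call begins. There is no depth.
- job.close_job(): hands the job in; it is judged then, once.
The state is a dict: "t": time; "q": joint angles; "dq": joint speeds; "joint_torque": joint torques, N m; "tool_pos": TCP position; "orientation": TCP orientation; "force": force on the tool from outside, world axes, zero at the start; "wrist_torque": the same for the moment, N m; "opening": finger opening in m; "gripper_force": force on a finger pad.
Only numpy, scipy, OpenCV 4.12 (cv2) and the standard library are available. Lean on these libraries where they do the work, as an engineer would, in place of code of your own. Each camera call takes 0.05 s, during which the arm holds its last target. There are 200 camera calls.

TASK

Get the pressure pot ready for curing: lay the pink denture flat, teeth up, inside the open pot, set the lid squarely on its rim, swing the yoke across until its end is fully home in the slotted catch, then turn the black knob clockwise until the screw stops tight on the lid and let go. Do not knock over or push aside the models, frame, bur block and bottle standing around.

Things in the scene. Friction and masses are not known exactly. Their poses are not given: they have to be found in the camera images.
- pressure_pot: Small pressure pot fixed to the bench: green base plate 120 x 196 x 11 mm, round aluminium pot, inner radius 55, outer rim radius 65 mm. Steel posts 17 mm thick at y = +80 mm (pivot of the yoke) and y = -80 mm (catch, its slot open towards +x), heads up to 127 mm above the bench. Pressure gauge at the front, out to x = -93 mm. Origin: centre of the underside; z up.
- pot_floor (a point): Centre of the pot's inner floor, 15 mm above the bench; axes as the pot's.
- pot_rim (a point): Centre of the pot's mouth at rim height, 56 mm above the bench; axes as the pot's.
- yoke (a joint): Green yoke, turns in a level plane about the pivot post. 0 = closed (hard stop): it lies over the pot along the pot's -y, its end in the catch. Grows to 2.4 rad as it swings open, anticlockwise from above, out over the pot's +x side. Stiff: it stays where left, about 2 N to push. It starts open by 1.5 to 2.2 rad. A gripper that reaches down into the pot has about 60 mm of room towards each post and the yoke, so close the fingers along the pot's x there.
- yoke_end (a point): Point on the top face of the yoke's bar, on its middle line, 150 mm from the pivot axis, 116 mm above the bench. The bar is 24 mm wide, 15 mm thick and 183 mm long from the pivot; the screw sits in a 42 mm round boss 80 mm from the pivot, and the clear bar from 101 to 183 mm can be pushed sideways.
- clamp_knob (a joint): Turn of the black knob, rad: 0 = screw fully up, grows clockwise seen from above, to 5.2. Screw and knob go down 3.0 mm per rad. Takes about 0.1 N m; stays where left. With lid on and yoke closed the foot meets the lid at about 3.3 rad; its inner spring (10 N/mm) then yields 2 mm, to about 4.0 rad, from where the torque rises steeply (0.4 N m per rad).
- knob_grip (a point): Middle of the black knurled knob, on its axis: upright cylinder 36 mm across and 29 mm high (14.5 mm above and below this point), 154 mm above the bench when the screw is fully up; 20 mm of clear height below it to the yoke then. It is carried by the yoke and screw.
- press_foot: Brass pressure foot 24 mm across under the yoke, on the knob's axis, which presses on the lid's boss; it does not turn with the knob. Origin: 10 mm above its underside; underside 90 mm above the bench when the screw is fully up.
- pot_lid: Loose aluminium lid, 0.34 to 0.5 kg, 126 mm across: spigot 100 mm across, 6 mm deep, that drops into the pot's mouth with 5 mm play; flange from 6 to 16 mm height that rests on the rim; dark gripping boss 34 mm across, from 16 to 30 mm. A brass valve with red cap, 13 mm across, 31 mm high, stands 47 mm out on the lid's +x side. Origin: centre of the spigot's underside; z up.
- lid_boss (a point): Centre of the top of the lid's boss, 30 mm above the lid's underside.
- denture: Pink upper denture with a row of pale teeth, 50 (x) x 62 (y) x 19 (z) mm, 30 g, lying flat on the bench. Origin: centre of the underside; z up. Grasp it across y (62 mm), 5 mm towards -x from the origin, in the lowest 12 mm; its +x end is thin and sloping.
- cast_white: Bystander: white plaster jaw model on a pale yellow base, 66 x 70 x 47 mm. Origin: centre of the underside.
- metal_framework: Bystander: silvery metal partial denture frame, 32 x 59 x 15 mm. Origin: centre of the underside.
- dropper_bottle: Bystander: brown dropper bottle with black rubber teat, 33 mm across, 102 mm high. Origin: centre of the underside.
- bur_block: Bystander: grey stone block near the pivot side of the pot (not the one far right), with small burs and polishers standing in it, 69 x 90 x 71 mm. Origin: centre of the underside.
- cast_yellow: Bystander: ochre plaster jaw model on a yellow and white base, 64 x 70 x 55 mm. Origin: centre of the underside.

How it is judged:
By the outcome, as a careful person would: the job done as asked, in the order asked, and still so for the second after the job is handed in, with the robot touching nothing.
It also fails if it takes over 72 s, if anything falls off the work surface, if the arm or the gripper's body presses on something with over 40 N, if the wrist force passes 120 N, or if a joint passes its speed limit or range.

## Working session

There is one attempt and no reset: what is moved stays moved. The work goes in short steps, Python scripts to look and compute and a shell command to move; the robot and the scene stay as the last step left them, time stands still between calls to the robot, and variables do not carry over. Pictures are saved under pics/ and viewed, at most 10 in all, crops included, and the job is handed in when it is done.

```bash
ls; mkdir -p pics; cat > h.py <<'E'
import numpy as np, cv2
from plant import robot, read_camera, job
def snap(name,fn,crop=None,scale=1):
    c=read_camera(name); im=c["image"]
    np.savez("pics/%s_cal.npz"%name,K=c["K"],D=np.array(c["D"],float),E=c["extrinsics"])
    cv2.imwrite("pics/full_"+fn,im)
    if crop: x,y,w,h=crop; im=im[y:y+h,x:x+w]
    if scale!=1: im=cv2.resize(im,None,fx=scale,fy=scale,interpolation=cv2.INTER_CUBIC)
    cv2.imwrite("pics/"+fn,im)
def w(name,u,v,z):
    c=np.load("pics/%s_cal.npz"%name); E=c["E"]
    p=cv2.undistortPoints(np.array([[[u,v]]],float),c["K"],c["D"])[0,0]
    R=E[:3,:3];t=E[:3,3]; o=-R.T@t; d=R.T@np.array([p[0],p[1],1])
    return (o+d*(z-o[2])/d[2]).round(4)
def px(name,P):
    c=np.load("pics/%s_cal.npz"%name); E=c["E"]
    r,_=cv2.Rodrigues(E[:3,:3]); return cv2.projectPoints(np.array(P,float).reshape(-1,3),r,E[:3,3],c["K"],c["D"])[0].reshape(-1,2).round(1)
E
python3 -c "
from h import *
snap('top','t0.png');snap('scene','s0.png');print(robot.read_state()['t'],robot.grip_point_offset)
for n in('top','scene'):
  c=np.load('pics/%s_cal.npz'%n);E=c['E'];print(-E[:3,:3].T@E[:3,3],E[:3,:3].round(2).tolist())"
```

```text
pics
0.1 0.0188
[0.40732903 0.07718579 1.40947024] [[0.03, -1.0, -0.01], [-0.99, -0.03, -0.12], [0.12, 0.01, -0.99]]
[-0.25947906 -0.62893239  0.85072864] [[0.67, -0.74, 0.0], [-0.41, -0.37, -0.83], [0.62, 0.56, -0.55]]
```

View pics/t0.png

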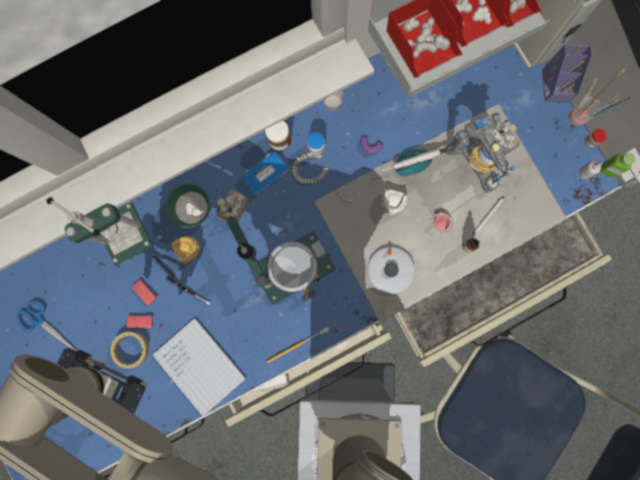

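View pics/s0.png

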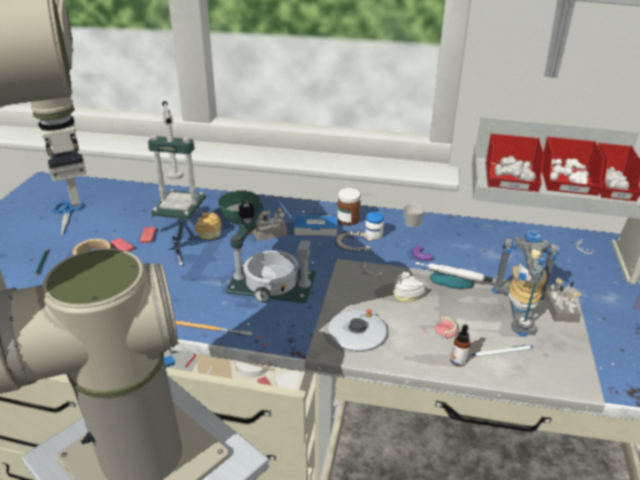

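The top view shows the pot at about (293,265), the yoke open towards knob (246,251), the lid at (391,269) and the denture at (443,220). The bottle is at (472,245), the white cast at (395,200), the ochre cast at (186,248) and the bur block at (233,205). I'll enlarge crops.

```bash
python3 -c "
import cv2
im=cv2.imread('pics/full_t0.png')
a=im[170:310,210:350];b=im[180:300,360:490]
a=cv2.resize(a,(560,560),interpolation=2);cv2.imwrite('pics/ta.png',a)
cv2.imwrite('pics/tb.png',cv2.resize(b,(780,720),interpolation=2)[:600])
"
```

```text
(no output)
```

View pics/ta.png

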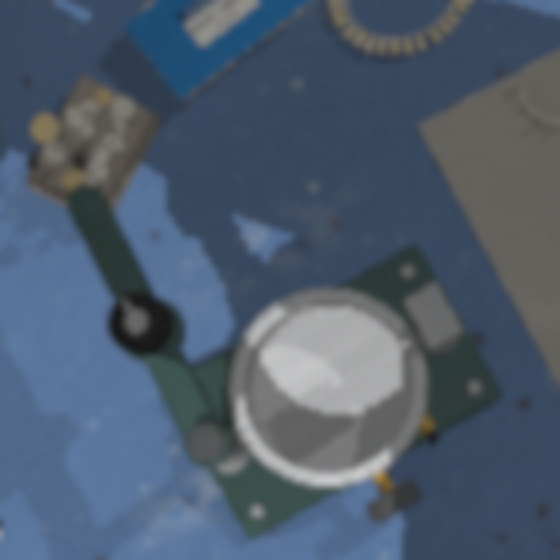

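View pics/tb.png

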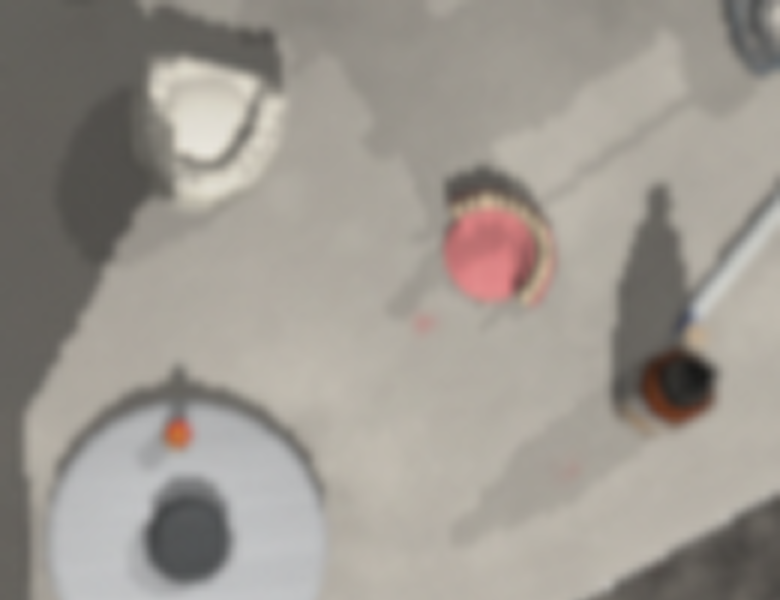

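```bash
python3 -c "
from h import *
A=lambda u,v,z:w('top',210+u/4,170+v/4,z)
B=lambda u,v,z:w('top',360+u/6,180+v/6,z)
print('pivot',A(207,440,.127),'catch',A(433,315,.127),'rim',A(330,388,.056),'knob',A(143,322,.1685), 'plate',A(415,246,.011),A(500,395,.011),A(252,537,.011))
print('barend',A(85,195,.116))
print('den',B(500,250,.01),[B(*q,.01) for q in((455,205),(540,300),(455,290),(545,215))])
print('lid boss',B(188,540,.03),'valve',B(178,432,.031),'flange',B(187,535,.016))
print('bottle',B(688,378,.1),'castw',B(215,130,.04), 'bur',A(95,140,.05),'casty',w('top',186,248,.04))
a=cv2.imread('pics/full_t0.png')[205:240,425:465];b=cv2.imread('pics/full_s0.png')[310:345,427:467]
cv2.imwrite('pics/den.png',np.hstack([cv2.resize(i,(400,350),interpolation=2) for i in(a,b)]))
"
```

```text
pivot [0.4594 0.252  0.127 ] catch [0.5404 0.1162 0.127 ] rim [0.4984 0.1834 0.056 ] knob [0.5268 0.2878 0.1685] plate [0.5988 0.1334 0.011 ] [0.5001 0.0732 0.011 ] [0.4008 0.235  0.011 ]
barend [0.6107 0.3372 0.116 ]
den [ 0.6361 -0.2164  0.01  ] [array([ 0.6561, -0.1959,  0.01  ]), array([ 0.6139, -0.2346,  0.01  ]), array([ 0.6173, -0.1961,  0.01  ]), array([ 0.6528, -0.2368,  0.01  ])]
lid boss [ 0.4999 -0.0752  0.03  ] valve [ 0.5473 -0.0699  0.031 ] flange [ 0.503  -0.0762  0.016 ]
bottle [ 0.5693 -0.2773  0.1   ] castw [ 0.6813 -0.0832  0.04  ] bur [0.658  0.3458 0.05  ] casty [0.541  0.4688 0.04  ]
```

View pics/den.png

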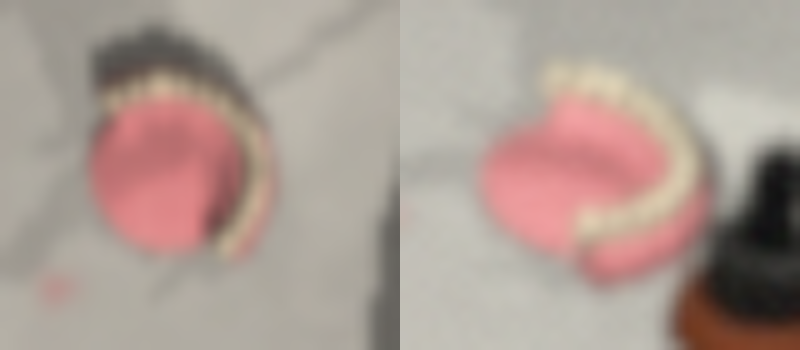

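The crop shows the teeth arc bulging upper right (front), with the thin palate end lower left, centred near px (443.4,222). The bottle lies in line with the grasp axis, so I'll check its distance using the scene camera.

```bash
cat >> h.py <<'E'
from scipy.spatial.transform import Rotation as Rn
def st():
    s=robot.read_state(); R=Rn.from_rotvec(s["orientation"]).as_matrix()
    print("t",round(s["t"],2),"tcp",(np.array(s["tool_pos"])*1e3).round(1),"yawY",np.degrees(np.arctan2(R[1,1],R[0,1])).round(1),"q",np.array(s["q"]).round(2),"F",np.array(s["force"]).round(1),"T",np.array(s["wrist_torque"]).round(2),"op",round(s["opening"]*1e3,1),"g",round(s["gripper_force"],1))
E
python3 -c "
from h import *
st()
print('bottle base sc',w('scene',460,361,0),'teat top sc',w('scene',464,326,.102), 'top teat',w('top',474.5,243,.102))
print('den sc',w('scene',447,327,.008),'lid boss sc',w('scene',357.5,322,.03),'valve',w('scene',369,310,.031))
print(px('scene',[[.4995,.184,.056],[.4595,.2525,.127],[.5404,.1162,.127],[.569,-.277,.1],[.569,-.277,0],[.635,-.216,.008]]))
"
```

```text
t 0.1 tcp [231.1 553.1 217.7] yawY 67.3 q [ 1.09  0.13  1.49 -0.    1.52 -0.09] F [0.1 0.4 0.4] T [0.01 0.03 0.  ] op 92.9 g 0.0
bottle base sc [ 0.5755 -0.2863  0.    ] teat top sc [ 0.5641 -0.2844  0.102 ] top teat [ 0.5691 -0.2763  0.102 ]
den sc [ 0.6398 -0.2149  0.008 ] lid boss sc [ 0.5017 -0.0742  0.03  ] valve [ 0.5488 -0.0689  0.031 ]
[[271.3 265.1]
 [237.  236. ]
 [304.1 243.6]
 [461.8 323.8]
 [454.4 360.6]
 [446.3 328.3]]
```

```bash
python3 -m inch '[406,-770,20,-117,100,406,-770,20,-117,100,406,-770,20,-117,100,406,-770,20,-117,100,406,-770,20,-117,100,406,-770,20,-117,100,406,-770,20,-117,100,406,-770,20,-117,100,406,-770,20,-117,100,406,-770,20,-117,100]' 5; python3 -c "
from h import *
st()"
```

```text
t: 0.93
tool_pos: [0.4258, 0.1832, 0.2281]
orientation: [-2.309, -2.13, 0.0]
force: [0.1, 1.2, -0.2]
opening: 0.0929
gripper_force: 0.0
t 0.93 tcp [425.8 183.2 228.1] yawY -4.6 q [ 0.3  -0.25  1.84  0.    1.56  0.38] F [ 0.1  1.2 -0.2] T [-0.07  0.1  -0.04] op 92.9 g 0.0
```

```bash
python3 -m inch '[211,-400,0,-45,100,211,-400,0,-45,100,211,-400,0,-45,100,211,-400,0,-45,100,211,-400,0,-45,100,211,-400,0,-45,100,211,-400,0,-45,100,211,-400,0,-45,100,211,-400,0,-45,100,211,-400,0,-45,100]'; python3 -m inch '[0,0,0,0,100,0,0,-40,0,100,0,0,-80,0,100]'; python3 -c "
from h import *
st(); print(px('top',[.637,-.216,.14])); snap('top','t1.png',(395,180,120,90),6.6)"
```

```text
t: 1.77
tool_pos: [0.6203, -0.1854, 0.2275]
orientation: [-2.945, -1.092, 0.001]
force: [1.2, 0.7, 0.7]
opening: 0.0926
gripper_force: 0.0
t: 2.02
tool_pos: [0.6222, -0.1853, 0.1497]
orientation: [2.943, 1.089, 0.007]
force: [0.8, 0.6, -1.1]
opening: 0.0929
gripper_force: 0.0
t 2.02 tcp [ 622.2 -185.3  149.7] yawY -49.4 q [-0.37  0.29  1.43  0.    1.41  0.49] F [ 0.8  0.6 -1.1] T [-0.08  0.12  0.02] op 92.9 g 0.0
[[454.2 213.1]]
```

View pics/t1.png

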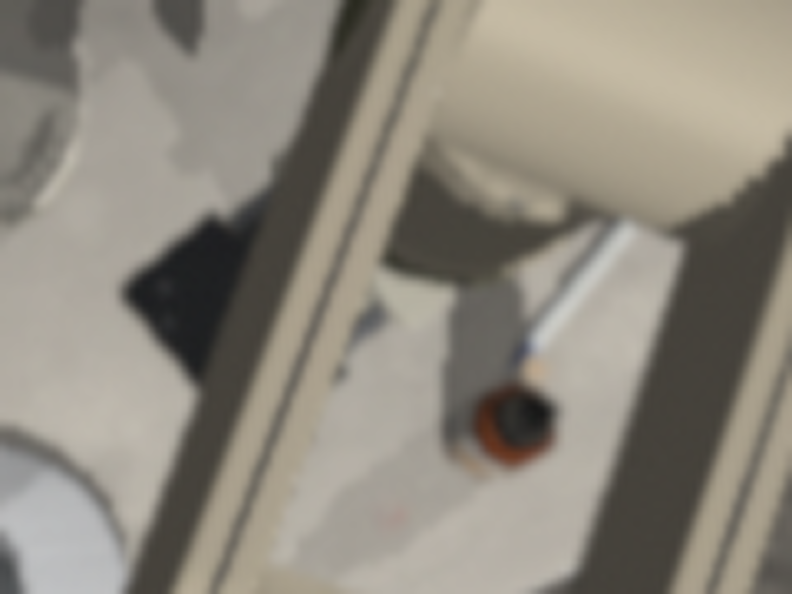

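The arm hides the gripper here, with the bottle clear at crop (515,415). I'll straddle the denture lengthwise, pinch it lightly and drag it away from the bottle.

```bash
python3 -m inch '[15,-31,0,0,100,15,-31,-40,0,100,15,-31,-80,0,100,15,-31,-115,0,100,15,-31,-135,0,100,15,-31,-147,0,100,15,-31,-147,0,50,15,-31,-147,0,50,15,-31,-147,0,50,15,-31,-147,0,50]' 4;  python3 -m inch '[0,0,0,0,49,0,0,0,0,49]'; python3 -c "
from h import *
st()"
```

```text
t: 2.9
tool_pos: [0.6355, -0.2144, 0.0022]
orientation: [2.945, 1.093, 0.001]
force: [0.2, -0.6, 0.9]
opening: 0.0708
gripper_force: 0.0
t: 3.07
tool_pos: [0.6352, -0.2144, 0.0016]
orientation: [2.945, 1.093, 0.001]
force: [-0.8, -0.8, -0.5]
opening: 0.0575
gripper_force: 0.0
t 3.07 tcp [ 635.2 -214.4    1.6] yawY -49.3 q [-0.4   0.5   1.45  0.    1.19  0.46] F [-0.8 -0.8 -0.5] T [-0.06  0.16 -0.07] op 57.5 g 0.0
```

```bash
python3 -m inch '[0,0,1,0,49,0,0,1,0,49,0,0,1,0,49,-5,6,1,0,49,-12,14,1,0,49,-20,24,1,0,49,-28,33,1,0,49,-34,40,1,0,49,-40,47,1,0,49,-40,47,1,0,49]'; python3 -c "
from h import *
st()"
```

```text
t: 3.9
tool_pos: [0.5939, -0.1659, 0.0022]
orientation: [-2.944, -1.093, 0.001]
force: [-0.7, 0.5, 1.3]
opening: 0.0479
gripper_force: 4.0
t 3.9 tcp [ 593.9 -165.9    2.2] yawY -49.3 q [-0.36  0.37  1.62  0.    1.15  0.5 ] F [-0.7  0.5  1.3] T [0.05 0.24 0.01] op 47.9 g 4.0
```

```bash
python3 -m inch '[0,0,0,0,70,0,0,0,0,100,0,0,0,0,100,0,0,30,0,100,0,0,50,0,100,3,-4,50,90,100,3,-4,50,90,100,3,-4,50,90,100,3,-4,50,90,100,3,-4,50,90,100]';python3 -m inch '[0,0,0,54.2,100,0,0,0,54.2,100,0,0,0,54.2,100,0,0,0,54.2,100,0,0,0,54.2,100,0,0,0,54.2,100,0,0,0,54.2,100,0,0,0,54.2,100]'; python3 -c "
from h import *
st();snap('scene','s1.png',(380,240,120,90),6.6)"
```

```text
t: 4.73
tool_pos: [0.5982, -0.1718, 0.052]
orientation: [-2.461, -1.952, 0.0]
force: [-1.0, 0.4, -0.2]
opening: 0.0928
gripper_force: 0.0
t: 5.4
tool_pos: [0.5981, -0.1718, 0.052]
orientation: [-1.301, -2.86, 0.0]
force: [0.8, -0.1, -0.1]
opening: 0.0928
gripper_force: 0.0
t 5.4 tcp [ 598.1 -171.8   52. ] yawY 41.1 q [-0.36  0.32  1.58 -0.    1.24 -1.08] F [ 0.8 -0.1 -0.1] T [-0.06  0.09  0.02] op 92.8 g 0.0
```

View pics/s1.png

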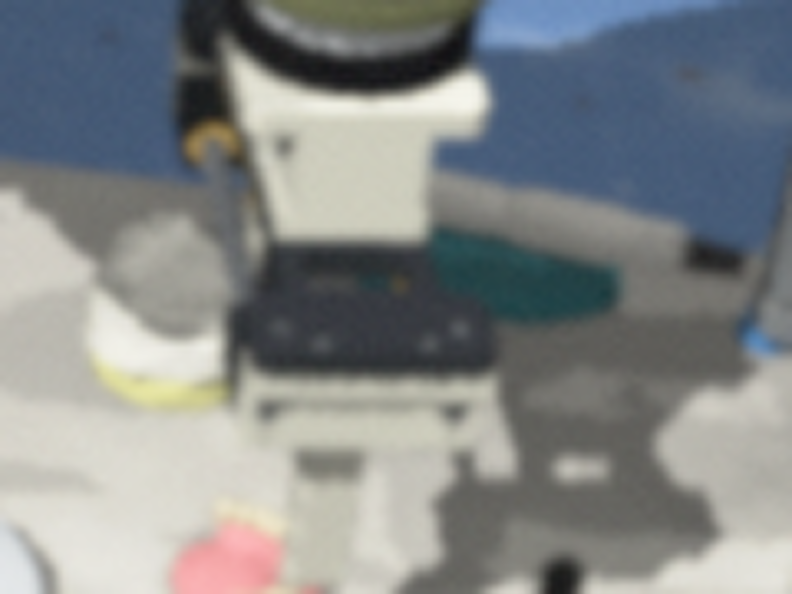

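```bash
python3 -c "
from h import *
for a,b in (((442,317.5),(414.8,317.3)),((435.5,328),(406,328))):
  print(w('scene',*b,.01)-w('scene',*a,.01))
print(w('scene',418,327.5,.008))"
```

```text
[-0.0399  0.0455  0.    ]
[-0.0429  0.0478  0.    ]
[ 0.596  -0.1684  0.008 ]
```

The denture sits at crop (235,560), shifted as planned, with the gripper over it. Now to grasp it.

```bash
python3 -m inch '[0,0,-25,0,100,0,0,-45,0,100,0,0,-50,0,100,0,0,-50,0,50,0,0,-50,0,50,0,0,-50,0,50,0,0,-50,0,50,0,0,-50,0,50,0,0,-50,0,50,0,0,-50,0,50]' 12;  python3 -c "
from h import *
st()"; python3 -m inch '[0,0,0,0,50,0,0,10,0,50,0,0,50,0,50,0,0,90,0,50,0,0,130,0,50,0,0,170,0,50]'; python3 -c "
from h import *
st()"
```

```text
t: 6.28
tool_pos: [0.5981, -0.1714, 0.0025]
orientation: [1.31, 2.855, 0.0]
force: [0.3, 0.2, 1.4]
opening: 0.0588
gripper_force: 11.7
t 6.28 tcp [ 598.1 -171.4    2.5] yawY 40.7 q [-0.36  0.39  1.6   0.    1.15 -1.07] F [0.3 0.2 1.4] T [0.02 0.06 0.  ] op 58.8 g 11.7
t: 6.78
tool_pos: [0.5976, -0.1712, 0.1747]
orientation: [-1.31, -2.855, 0.0]
force: [1.1, -0.1, -0.4]
opening: 0.0581
gripper_force: 11.7
t 6.78 tcp [ 597.6 -171.2  174.7] yawY 40.7 q [-0.36  0.21  1.48 -0.    1.45 -1.07] F [ 1.1 -0.1 -0.4] T [ 0.   -0.05 -0.02] op 58.1 g 11.7
```

```bash
python3 -m inch '[-96,353,0,-9.9,50,-96,353,0,-9.9,50,-96,353,0,-9.9,50,-96,353,0,-9.9,50,-96,353,0,-9.9,50,-96,353,0,-9.9,50,-96,353,0,-9.9,50,-96,353,0,-9.9,50,-96,353,0,-9.9,50,-96,353,0,-9.9,50]'; python3 -c "
from h import *
st();snap('scene','s2.png',(190,190,160,120),5);im=cv2.imread('pics/full_s2.png');a=np.hstack([cv2.resize(cv2.imread('pics/full_'+f)[y:y+100,x:x+100],(400,400),interpolation=2) for f,x,y in(('s2.png',220,200),('t0.png',245,220))]);cv2.imwrite('pics/s2.png',a)"
```

```text
t: 7.62
tool_pos: [0.5001, 0.187, 0.1731]
orientation: [-1.544, -2.735, -0.003]
force: [0.9, 0.4, -0.2]
opening: 0.0583
gripper_force: 11.7
t 7.62 tcp [500.1 187.  173.1] yawY 31.1 q [ 0.26 -0.02  1.73  0.    1.43 -0.28] F [ 0.9  0.4 -0.2] T [-0.05  0.07 -0.01] op 58.3 g 11.7
```

View pics/s2.png

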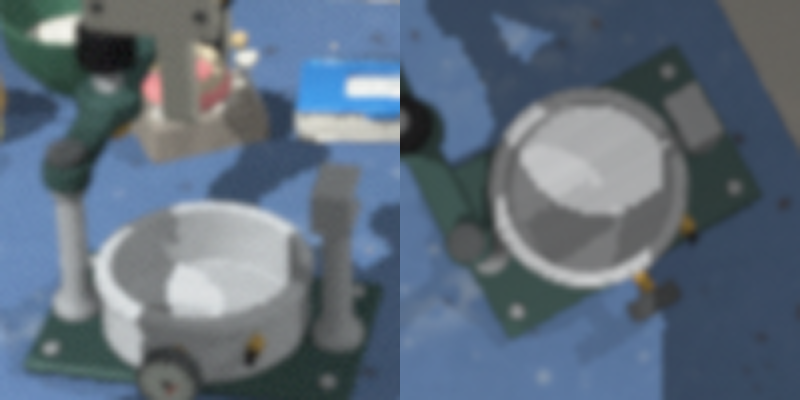

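The scene crop has the pot rim centred near px (270,264), as predicted, with the denture held level and teeth up above it. Descending next.

```bash
python3 -m inch '[0,-3,0,0,50,0,-3,0,0,50,0,-3,-40,0,50,0,-3,-75,0,50,0,-3,-90,0,50,0,-3,-100,0,50]'; python3 -c "
from h import *
st()"
```

```text
t: 8.17
tool_pos: [0.5005, 0.1763, 0.0691]
orientation: [-1.553, -2.727, 0.005]
force: [0.5, 0.7, 0.6]
opening: 0.0585
gripper_force: 11.7
t 8.17 tcp [500.5 176.3  69.1] yawY 30.7 q [ 0.24  0.07  1.83 -0.    1.24 -0.29] F [0.5 0.7 0.6] T [-0.09  0.01  0.01] op 58.5 g 11.7
```

```bash
python3 -m inch '[0,4,0,0,50,0,4,0,0,50,0,4,0,0,50]'; python3 -c "
from h import *
st()"
```

```text
t: 8.42
tool_pos: [0.5036, 0.1826, 0.0741]
orientation: [1.551, 2.729, 0.003]
force: [0.0, -0.6, 0.0]
opening: 0.0581
gripper_force: 11.7
t 8.42 tcp [503.6 182.6  74.1] yawY 30.8 q [ 0.25  0.07  1.82 -0.    1.24 -0.28] F [ 0.  -0.6  0. ] T [-0.03 -0.   -0.04] op 58.1 g 11.7
```

```bash
python3 -m inch '[-2.4,-1.4,0,0,50,-2.4,-1.4,-15,0,50,-2.4,-1.4,-30,0,50,-2.4,-1.4,-43,0,50,-2.4,-1.4,-51,0,50,-2.4,-1.4,-55,0,50,-2.4,-1.4,-56,0,50,-2.4,-1.4,-56,0,50]'; python3 -c "
from h import *
st()"
```

```text
t: 9.08
tool_pos: [0.5002, 0.1813, 0.017]
orientation: [1.551, 2.731, 0.001]
force: [0.6, 0.6, 0.4]
opening: 0.0585
gripper_force: 11.7
t 9.08 tcp [500.2 181.3  17. ] yawY 30.8 q [ 0.25  0.14  1.86 -0.    1.14 -0.29] F [0.6 0.6 0.4] T [-0.04  0.04 -0.  ] op 58.5 g 11.7
```

```bash
python3 -m inch '[0,0,0,0,71,0,0,0,0,71,0,0,0,0,71,0,0,0,0,71,0,0,10,0,71,0,0,30,0,71,0,0,70,0,71,0,0,110,0,71,0,0,140,0,71,0,0,140,0,71]'; python3 -c "
from h import *
st()"
```

```text
t: 9.92
tool_pos: [0.5039, 0.1824, 0.1654]
orientation: [1.547, 2.724, 0.014]
force: [-0.2, -0.3, 1.1]
opening: 0.0658
gripper_force: 0.0
t 9.92 tcp [503.9 182.4 165.4] yawY 30.8 q [ 0.25 -0.02  1.75  0.    1.41 -0.29] F [-0.2 -0.3  1.1] T [-0.06 -0.05 -0.04] op 65.8 g 0.0
```

```bash
python3 -m inch '[-3,-257,-10,65.6,71,-3,-257,-10,65.6,71,-3,-257,-10,65.6,71,-3,-257,-10,65.6,71,-3,-257,-10,65.6,71,-3,-257,-10,65.6,71,-3,-257,-10,65.6,71,-3,-257,-10,65.6,71,-3,-257,-10,65.6,71,-3,-257,-10,65.6,71]'; python3 -m inch '[0,0,0,0,71,0,0,0,0,71,0,0,0,0,71]'; python3 -c "
from h import *
st();snap('top','t2.png')
a=np.hstack([cv2.resize(cv2.imread('pics/full_t2.png')[y:y+70,x:x+70],(400,400),interpolation=2) for x,y in((258,232),(356,230))]);cv2.imwrite('pics/t2.png',a)
print(px('top',[[.5005,-.0748,.03]]))"
```

```text
t: 10.75
tool_pos: [0.4964, -0.0768, 0.1467]
orientation: [-0.182, 3.136, -0.0]
force: [0.0, 0.0, 0.8]
opening: 0.0661
gripper_force: 0.0
t: 11.0
tool_pos: [0.4966, -0.0756, 0.1465]
orientation: [-0.17, 3.137, -0.0]
force: [0.6, -0.5, 0.0]
opening: 0.0657
gripper_force: 0.0
t 11.0 tcp [496.6 -75.6 146.5] yawY 96.2 q [-0.25 -0.09  1.84  0.    1.39 -1.93] F [ 0.6 -0.5  0. ] T [0.03 0.01 0.02] op 65.7 g 0.0
[[391.2 269.8]]
```

View pics/t2.png

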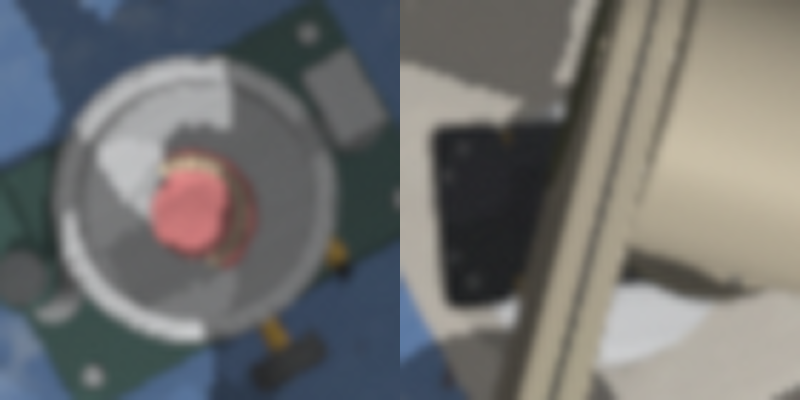

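The denture lies flat, teeth up, in the middle of the pot at left crop (205,210). Next is gripping the lid boss.

```bash
python3 -m inch '[4,1,-20,0,71,4,1,-60,0,71,4,1,-95,0,71,4,1,-115,0,71,4,1,-125,0,71,4,1,-127,0,71,4,1,-127,0,25,4,1,-127,0,25,4,1,-127,0,25,4,1,-127,0,25]' 40; python3 -m inch '[0,0,0,0,25,0,0,0,0,25,0,0,0,0,25,0,0,0,0,25]'; python3 -c "
from h import *
st()"
```

```text
t: 11.88
tool_pos: [0.5021, -0.0752, 0.021]
orientation: [-0.175, 3.134, -0.002]
force: [0.6, -0.7, -0.2]
opening: 0.0439
gripper_force: 0.0
t: 12.22
tool_pos: [0.5015, -0.0744, 0.0204]
orientation: [-0.175, 3.135, 0.001]
force: [-0.3, 3.7, 5.7]
opening: 0.0328
gripper_force: 40.0
t 12.22 tcp [501.5 -74.4  20.4] yawY 96.4 q [-0.25  0.07  1.93  0.    1.14 -1.93] F [-0.3  3.7  5.7] T [ 0.8   0.2  -0.06] op 32.8 g 40.0
```

```bash
python3 -m inch '[0,0,0,0,25,0,0,5,0,25,0,0,20,0,25,0,0,45,0,25,0,0,75,0,25,0,0,105,0,25,0,0,130,0,25,0,0,145,0,25,0,0,150,0,25,0,0,150,0,25]' 55; python3 -c "
from h import *
st()"; python3 -m inch '[0,10,0,4,25,0,30,0,8,25,0,55,0,12,25,-1,85,0,16,25,-1,115,0,20,25,-2,145,0,24.4,25,-2,175,0,24.4,25,-2,205,0,24.4,25,-2,230,0,24.4,25,-2,250,0,24.4,25]';python3 -m inch '[0,5,0,0,25,0,8,0,0,25,0,8,0,0,25,0,8,0,0,25,0,8,0,0,25]'; python3 -c "
from h import *
st()"
```

```text
t: 13.05
tool_pos: [0.5011, -0.0751, 0.1704]
orientation: [-0.175, 3.135, -0.001]
force: [0.0, -0.4, -4.6]
opening: 0.033
gripper_force: 55.0
t 13.05 tcp [501.1 -75.1 170.4] yawY 96.4 q [-0.25 -0.1   1.81 -0.    1.43 -1.93] F [ 0.  -0.4 -4.6] T [ 0.03 -0.01 -0.05] op 33.0 g 55.0
t: 13.88
tool_pos: [0.4968, 0.1769, 0.1664]
orientation: [0.835, -3.024, -0.001]
force: [-0.4, -0.5, -4.4]
opening: 0.0328
gripper_force: 55.0
t: 14.3
tool_pos: [0.4985, 0.1821, 0.1687]
orientation: [0.833, -3.028, 0.001]
force: [-0.3, 0.7, -4.3]
opening: 0.0328
gripper_force: 55.0
t 14.3 tcp [498.5 182.1 168.7] yawY 120.7 q [ 0.25 -0.03  1.74 -0.    1.43 -1.85] F [-0.3  0.7 -4.3] T [ 0.07  0.04 -0.01] op 32.8 g 55.0
```

```bash
python3 -m inch '[1.5,2.4,-10,0,25,1.5,2.4,-35,0,25,1.5,2.4,-60,0,25,1.5,2.4,-78,0,25,1.5,2.4,-84,0,25,1.5,2.4,-86,0,25,1.5,2.4,-86,0,25]'; python3 -c "
from h import *
st();snap('scene','s3.png');cv2.imwrite('pics/s3.png',cv2.resize(cv2.imread('pics/full_s3.png')[190:310,200:340],(700,600),interpolation=2))"
```

```text
t: 14.88
tool_pos: [0.5001, 0.1853, 0.0831]
orientation: [0.834, -3.029, 0.0]
force: [-0.2, 0.0, -4.0]
opening: 0.0323
gripper_force: 55.0
t 14.88 tcp [500.1 185.3  83.1] yawY 120.8 q [ 0.26  0.06  1.82 -0.    1.26 -1.85] F [-0.2  0.  -4. ] T [ 0.01 -0.   -0.01] op 32.3 g 55.0
```

View pics/s3.png

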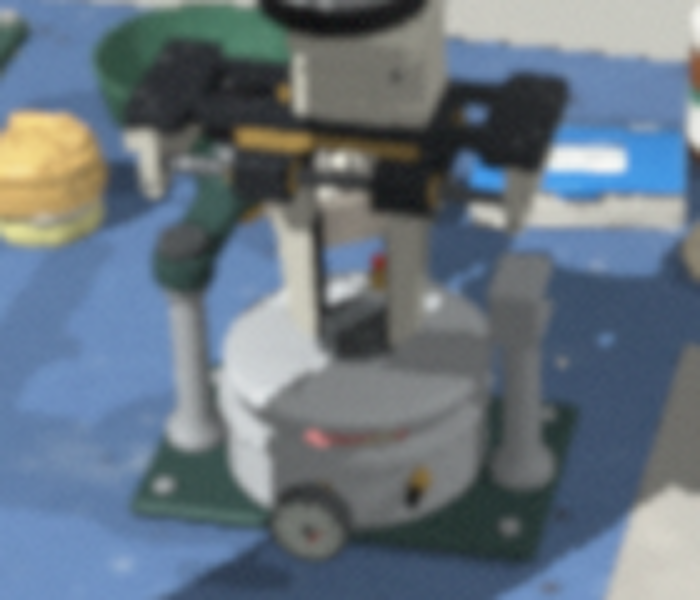

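The lid at crop x 222–490 lies centred over the rim at 225–488. Lowering slowly.

```bash
python3 -m inch '[0,-0.5,-3,0,25,0,-0.5,-6,0,25,0,-0.5,-8,0,25,0,-0.5,-10,0,25,0,-0.5,-11,0,25,0,-0.5,-12,0,25,0,-0.5,-12,0,25]'; python3 -c "
from h import *
st()"
```

```text
t: 15.52
tool_pos: [0.5, 0.1851, 0.071]
orientation: [0.835, -3.028, 0.0]
force: [-0.2, -0.8, -4.3]
opening: 0.0326
gripper_force: 55.0
t 15.52 tcp [500.  185.1  71. ] yawY 120.8 q [ 0.26  0.07  1.83 -0.    1.24 -1.85] F [-0.2 -0.8 -4.3] T [0.1  0.05 0.01] op 32.6 g 55.0
```

```bash
python3 -m inch '[0,0,-0.5,0,25,0,0,-1,0,25,0,0,-1,0,25]'; python3 -c "
from h import *
st()";
```

```text
t: 15.77
tool_pos: [0.5002, 0.1851, 0.0704]
orientation: [-0.835, 3.028, -0.0]
force: [-0.8, -0.1, -2.6]
opening: 0.0319
gripper_force: 55.0
t 15.77 tcp [500.2 185.1  70.4] yawY 120.8 q [ 0.26  0.07  1.83 -0.    1.24 -1.85] F [-0.8 -0.1 -2.6] T [0.05 0.19 0.03] op 31.9 g 55.0
```

```bash
python3 -m inch '[0,0,0,0,40,0,0,0,0,55,0,0,0,0,55,0,0,5,0,55,0,0,30,0,55,0,0,70,0,55,0,0,110,0,55,0,0,140,0,30,0,0,140,-7,10,0,0,140,-14,0]'; python3 -m inch '[52,152,0,-78.3,0,52,152,0,-78.3,0,52,152,0,-78.3,0,52,152,0,-78.3,0,52,152,0,-78.3,0,52,152,0,-78.3,0,52,152,0,-78.3,0,52,152,0,-78.3,0,52,152,0,-78.3,0,52,152,0,-78.3,0]';python3 -m inch '[0,0,0,-7,0,0,0,0,-7,0]'; python3 -c "
from h import *
st();snap('top','t3.png');snap('scene','s4.png')
A=cv2.imread('pics/full_t3.png')[200:300,220:320];B=cv2.imread('pics/full_s4.png')[160:310,190:340]
cv2.imwrite('pics/t3.png',np.hstack([cv2.resize(i,(400,400),interpolation=2) for i in(A,B)]))"
```

```text
t: 16.6
tool_pos: [0.5022, 0.1857, 0.2145]
orientation: [-0.45, 3.102, 0.001]
force: [0.4, 0.3, -1.3]
opening: 0.0361
gripper_force: 0.0
t: 17.43
tool_pos: [0.5522, 0.3373, 0.2108]
orientation: [1.45, 2.786, 0.001]
force: [0.2, 0.5, -0.4]
opening: 0.0003
gripper_force: 0.0
t: 17.6
tool_pos: [0.5523, 0.3372, 0.2109]
orientation: [1.618, 2.693, 0.001]
force: [-0.0, -0.2, 0.5]
opening: 0.0004
gripper_force: 0.0
t 17.6 tcp [552.3 337.2 210.9] yawY 28.0 q [ 0.47  0.26  1.36  0.    1.52 -0.02] F [-0.  -0.2  0.5] T [-0.08  0.05  0.  ] op 0.4 g 0.0
```

View pics/t3.png

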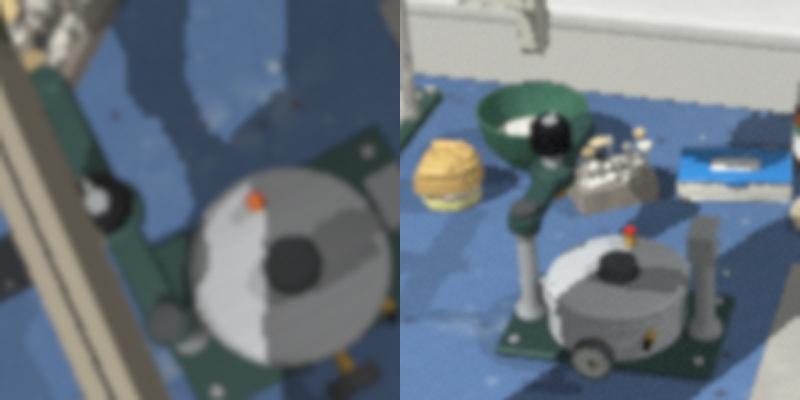

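I've now viewed 11 pictures, which is one over the limit of 10, so I won't view any more. The lid is seated squarely at crop (292,265). From here I'll work from numbers.

```bash
python3 -m inch '[0,0,-30,0,0,0,0,-65,0,0,0,0,-90,0,0,0,0,-103,0,0,0,0,-107,0,0,0,0,-107,0,0]'; cat > arc.py <<'E'
import numpy as np,sys
from h import *
piv=np.array([.4597,.2525])
def P(th,off=.0195,r=.122):
    t=np.radians(th);return piv+r*np.array([np.cos(t),np.sin(t)])+off*np.array([-np.sin(t),np.cos(t)])
s=robot.read_state();p=np.array(s["tool_pos"][:2]);R=Rn.from_rotvec(s["orientation"]).as_matrix();y=np.degrees(np.arctan2(R[1,1],R[0,1]))
st();d=p-piv;print("bar angle if touching",np.degrees(np.arctan2(d[1],d[0])-np.arcsin(.0195/np.hypot(*d))).round(1))
for th in map(float,sys.argv[1:]): print(th,((P(th)-p)*1e3).round(0),round(th-y,1))
E
python3 arc.py 28 22 15 8 1 -6 -13 -20 -27 -34
```

```text
t: 18.2
tool_pos: [0.5517, 0.3369, 0.1026]
orientation: [-1.607, -2.698, 0.002]
force: [-0.4, 0.1, -0.0]
opening: 0.0006
gripper_force: 0.0
t 18.2 tcp [551.7 336.9 102.6] yawY 28.4 q [ 0.47  0.33  1.47  0.    1.34 -0.03] F [-0.4  0.1 -0. ] T [0.02 0.04 0.03] op 0.6 g 0.0
bar angle if touching 33.6
28.0 [  7. -10.] -0.4
22.0 [ 14. -21.] -6.4
15.0 [ 21. -34.] -13.4
8.0 [ 26. -48.] -20.4
1.0 [ 30. -63.] -27.4
-6.0 [ 31. -78.] -34.4
-13.0 [ 31. -93.] -41.4
-20.0 [  29. -108.] -48.4
-27.0 [  26. -122.] -55.4
-34.0 [  20. -136.] -62.4
```

```bash
python3 -m inch '[7,-10,1,0,0,12,-17,1,-4,0,17,-26,1,-9,0,21,-34,1,-13,0,25,-44,1,-18,0,28,-54,1,-23,0,30,-63,1,-27,0,31,-73,1,-32,0,31.5,-83,1,-37,0,31,-93,1,-41,0]'; python3 arc.py -18 -23 -28 -33 -38 -43 -47 -51 -54 -56.5
```

```text
t: 19.03
tool_pos: [0.5851, 0.2442, 0.1074]
orientation: [2.455, 1.958, 0.007]
force: [-0.9, 1.3, -1.2]
opening: 0.0004
gripper_force: 1.0
t 19.03 tcp [585.1 244.2 107.4] yawY -12.9 q [0.31 0.29 1.51 0.   1.33 0.54] F [-0.9  1.3 -1.2] T [ 0.34  0.25 -0.04] op 0.4 g 1.0
bar angle if touching -12.7
-18.0 [ -3. -11.] -5.1
-23.0 [ -5. -21.] -10.1
-28.0 [ -9. -32.] -15.1
-33.0 [-12. -42.] -20.1
-38.0 [-17. -51.] -25.1
-43.0 [-23. -61.] -30.1
-47.0 [-28. -68.] -34.1
-51.0 [-33. -74.] -38.1
-54.0 [-38. -79.] -41.1
-56.5 [-42. -83.] -43.6
```

```bash
python3 -m inch '[-3,-11,-1,-5,0,-5,-21,-2,-10,0,-9,-32,-2,-15,0,-12,-42,-2,-20,0,-17,-51,-2,-25,0,-23,-61,-2,-30,0,-28,-68,-2,-34,0,-33,-74,-2,-38,0,-38,-79,-2,-41,0,-38,-79,-2,-41,0]'; python3 arc.py -55 -57 -58 -59 -60 -61 -62
```

```text
t: 19.87
tool_pos: [0.5468, 0.1644, 0.1053]
orientation: [2.985, 0.976, 0.007]
force: [-0.5, -0.1, 0.0]
opening: 0.0005
gripper_force: 0.0
t 19.87 tcp [546.8 164.4 105.3] yawY -53.8 q [ 0.2   0.13  1.7  -0.    1.31  1.14] F [-0.5 -0.1  0. ] T [-0.05  0.16  0.06] op 0.5 g 0.0
bar angle if touching -54.4
-55.0 [-1. -1.] -1.2
-57.0 [-4. -4.] -3.2
-58.0 [-6. -5.] -4.2
-59.0 [-8. -6.] -5.2
-60.0 [-9. -8.] -6.2
-61.0 [-11.  -9.] -7.2
-62.0 [-13. -10.] -8.2
```

```bash
python3 -m inch '[-2,-2,0,-2,0,-4,-4,0,-4,0,-6,-5,0,-5,0,-8,-6,0,-5.5,0,-8,-6,0,-5.5,0,-8,-6,0,-5.5,0]'; python3 arc.py -60 -61
```

```text
t: 20.37
tool_pos: [0.542, 0.1603, 0.1051]
orientation: [3.027, 0.839, 0.018]
force: [15.4, 4.7, -6.4]
opening: 0.0004
gripper_force: 8.1
t 20.37 tcp [542.  160.3 105.1] yawY -59.0 q [0.2  0.11 1.72 0.   1.3  1.23] F [15.4  4.7 -6.4] T [ 0.94 -2.76  0.13] op 0.4 g 8.1
bar angle if touching -57.3
-60.0 [-4. -4.] -1.0
-61.0 [-6. -5.] -2.0
```

```bash
python3 -m inch '[-1,-0.6,0,0,0,-2,-1.2,0,0,0,-2,-1.2,0,0,0]'; python3 arc.py
```

```text
t: 20.62
tool_pos: [0.542, 0.1602, 0.1052]
orientation: [-3.027, -0.839, -0.025]
force: [26.5, 11.2, -15.9]
opening: 0.0002
gripper_force: 14.1
t 20.62 tcp [542.  160.2 105.2] yawY -59.0 q [0.2  0.1  1.73 0.   1.29 1.22] F [ 26.5  11.2 -15.9] T [ 2.02 -4.66  0.12] op 0.2 g 14.1
bar angle if touching -57.4
```

```bash
python3 -m inch '[8,5,0,0,0,16,10,0,0,0,25,15,0,0,0,45,27,30,0,0,65,39,70,0,0,85,51,110,0,0,105,63,130,0,0,105,63,130,0,0]'; python3 -c "
from h import *
st();snap('scene','s5.png');im=cv2.imread('pics/full_s5.png').astype(int)
for nm,P in(('knob',[.4995,.184,.154]),('knob57',[.4597+.08*np.cos(np.radians(-57.4)),.2525+.08*np.sin(np.radians(-57.4)),.154]),('knob55',[.4597+.08*np.cos(np.radians(-54)),.2525+.08*np.sin(np.radians(-54)),.154])): print(nm,px('scene',P))
u0,v0=px('scene',[.4995,.184,.154])[0].astype(int)
g=im.max(2)[v0-25:v0+25,u0-30:u0+30].astype(np.uint8);m=(g<70).astype(np.uint8)
n,l,s,c=cv2.connectedComponentsWithStats(m)
for i in range(1,n):
  if s[i,4]>20: print(s[i]+np.array([u0-30,v0-25,0,0,0]),c[i]+[u0-30,v0-25])
"
```

```text
t: 21.28
tool_pos: [0.6468, 0.2238, 0.2422]
orientation: [-3.027, -0.84, -0.024]
force: [0.2, 0.6, 1.7]
opening: 0.0002
gripper_force: 0.0
t 21.28 tcp [646.8 223.8 242.2] yawY -59.0 q [0.26 0.34 1.21 0.   1.58 1.29] F [0.2 0.6 1.7] T [-0.02  0.07  0.04] op 0.2 g 0.0
knob [[269.7 229.9]]
knob57 [[270.4 229.1]]
knob55 [[270.8 228. ]]
[239 206  20  18 175] [247.43428571 215.83428571]
[259 224  39  30 540] [274.27592593 241.88333333]
```

```bash
python3 -m inch '[-95,125,0,0,0,-95,125,0,0,0,-95,125,0,0,0,-95,125,0,0,0,-95,125,0,0,0,-95,125,0,0,0]'; python3 -c "
from h import *
st();snap('top','t4.png');b=cv2.imread('pics/full_t4.png').astype(int);a=cv2.imread('pics/full_t3.png').astype(int)
# dark-green bar pixels on the lid/over, near closed line, per radius: sample profile across
piv=np.array([.4597,.2525])
for r in (.112,.12,.128,.136,.142,.172,.178):
  for ang in (-59.2,):
    t=np.radians(ang);n=np.array([-np.sin(t),np.cos(t)]);o=piv+r*np.array([np.cos(t),np.sin(t)])
    offs=np.arange(-30,31,3);pts=px('top',[[*(o+n*k/1e3),.116] for k in offs]).astype(np.float32)
    smp=cv2.remap(b.astype(np.float32),pts[None,:,0].copy(),pts[None,:,1].copy(),1)[0]
    print(r,'R',smp[:,2].astype(int).tolist(),'B',smp[:,0].astype(int).tolist())
"
```

```text
t: 21.83
tool_pos: [0.5434, 0.3469, 0.2317]
orientation: [3.026, 0.842, -0.001]
force: [0.0, -0.8, 0.0]
opening: 0.0004
gripper_force: 0.0
t 21.83 tcp [543.4 346.9 231.7] yawY -58.9 q [ 0.49  0.25  1.33 -0.    1.56  1.52] F [ 0.  -0.8  0. ] T [-0.1   0.09  0.04] op 0.4 g 0.0
0.112 R [115, 104, 95, 93, 93, 92, 77, 53, 45, 45, 44, 43, 42, 43, 67, 101, 113, 115, 114, 114, 113] B [117, 106, 97, 95, 95, 93, 79, 60, 54, 55, 55, 53, 53, 52, 72, 103, 115, 116, 115, 114, 114]
0.12 R [115, 107, 96, 92, 92, 90, 75, 51, 43, 44, 44, 42, 42, 46, 73, 102, 114, 114, 114, 114, 113] B [117, 109, 98, 94, 93, 91, 77, 57, 53, 55, 54, 53, 52, 55, 78, 104, 115, 116, 115, 115, 114]
0.128 R [116, 110, 97, 91, 90, 89, 74, 49, 43, 45, 43, 42, 41, 44, 62, 97, 112, 114, 112, 110, 104] B [118, 111, 98, 93, 92, 90, 77, 57, 53, 55, 54, 53, 53, 54, 68, 99, 113, 115, 114, 112, 106]
0.136 R [105, 108, 109, 107, 108, 102, 80, 53, 44, 44, 43, 42, 41, 44, 66, 91, 100, 92, 77, 60, 48] B [108, 110, 110, 109, 109, 103, 82, 59, 53, 55, 54, 54, 52, 54, 71, 93, 102, 95, 82, 68, 58]
0.142 R [52, 60, 66, 74, 83, 81, 67, 47, 43, 42, 42, 40, 40, 39, 44, 53, 48, 45, 43, 43, 43] B [62, 68, 73, 80, 87, 84, 70, 53, 50, 50, 51, 48, 47, 47, 51, 61, 58, 57, 55, 55, 55]
0.172 R [46, 45, 45, 46, 51, 58, 62, 60, 62, 63, 61, 59, 56, 58, 59, 63, 60, 55, 50, 49, 49] B [69, 63, 61, 65, 74, 79, 79, 72, 70, 70, 67, 66, 64, 67, 72, 82, 86, 84, 79, 79, 77]
0.178 R [53, 51, 50, 51, 53, 55, 54, 52, 49, 46, 45, 44, 44, 48, 53, 57, 57, 56, 56, 56, 56] B [86, 78, 73, 80, 88, 91, 90, 85, 75, 67, 62, 61, 64, 74, 87, 93, 94, 94, 94, 93, 94]
```

The bar edges in the image sit at −11 and +13 mm about the closed line along its whole length, so the yoke is home at −59.2°. Next I'll wind the wrist back above the knob.

```bash
python3 -m inch '[-43,-163,0,70,60,-43,-163,0,70,60,-43,-163,0,70,60,-43,-163,0,70,60,-43,-163,0,70,60,-43,-163,0,70,60,-43,-163,0,70,60,-43,-163,0,70,60,-43,-163,0,70,60,-43,-163,0,70,60]';python3 -m inch '[0,0,0,70,60,0,0,0,70,60,0,0,0,70,60,0,0,0,70,60,0,0,0,70,60,0,0,0,70,60,0,0,0,70,60,0,0,0,70,60,0,0,0,70,60,0,0,0,70,60]';python3 -m inch '[0,0,0,69,60,0,0,0,69,60,0,0,0,69,60,0,0,0,69,60,0,0,0,69,60,0,0,0,69,60,0,0,0,69,60,0,0,0,69,60,0,0,0,69,60,0,0,0,69,60]'; python3 -c "
from h import *
st()"
```

```text
t: 22.72
tool_pos: [0.5025, 0.181, 0.232]
orientation: [1.996, 2.426, -0.001]
force: [0.0, 0.4, -0.3]
opening: 0.0554
gripper_force: 0.0
t: 23.55
tool_pos: [0.5025, 0.1811, 0.2319]
orientation: [-0.243, -3.132, 0.001]
force: [0.0, 0.3, 0.2]
opening: 0.0555
gripper_force: 0.0
t: 24.38
tool_pos: [0.5025, 0.1811, 0.2319]
orientation: [1.574, -2.718, 0.001]
force: [0.1, -0.7, 0.5]
opening: 0.0556
gripper_force: 0.0
t 24.38 tcp [502.5 181.1 231.9] yawY 150.2 q [ 0.25 -0.05  1.65 -0.    1.54 -2.37] F [ 0.1 -0.7  0.5] T [ 0.14  0.03 -0.01] op 55.6 g 0.0
```

```bash
python3 -m inch '[-2,3,-10,0,60,-2,3,-40,0,60,-2,3,-70,0,60,-2,3,-86,0,60,-2,3,-92,0,60,-2,3,-92,0,30,-2,3,-92,0,30,-2,3,-92,0,30,-2,3,-92,0,30,-2,3,-92,0,30]' 40; python3 -m inch '[0,0,0,0,30,0,0,0,0,30]';python3 -c "
from h import *
st()"
```

```text
t: 25.22
tool_pos: [0.5006, 0.187, 0.142]
orientation: [-1.566, 2.721, 0.002]
force: [-3.4, 3.3, 2.0]
opening: 0.0354
gripper_force: 40.0
t: 25.38
tool_pos: [0.5006, 0.187, 0.1419]
orientation: [-1.566, 2.721, 0.001]
force: [-3.0, 4.1, 3.0]
opening: 0.0351
gripper_force: 40.0
t 25.38 tcp [500.6 187.  141.9] yawY 149.9 q [ 0.26  0.    1.77  0.    1.37 -2.36] F [-3.   4.1  3. ] T [0.82 0.6  0.06] op 35.1 g 40.0
```

```bash
python3 -m inch '[0,0,-0.4,-7,30,0,0,-0.7,-14,30,0,0,-1.1,-21,30,0,0,-1.5,-28,30,0,0,-1.8,-35,30,0,0,-2.2,-42,30,0,0,-2.6,-49,30,0,0,-2.9,-56,30,0,0,-3.3,-63,30,0,0,-3.7,-70,30]';python3 -c "
from h import *
st()"
```

```text
t: 26.22
tool_pos: [0.4998, 0.1884, 0.1382]
orientation: [-0.286, -3.128, -0.006]
force: [-7.2, 9.9, 4.8]
opening: 0.0353
gripper_force: 40.0
t 26.22 tcp [499.8 188.4 138.2] yawY 79.6 q [ 0.26  0.    1.77  0.    1.37 -1.13] F [-7.2  9.9  4.8] T [1.88 1.39 0.1 ] op 35.3 g 40.0
```

```bash
python3 -m inch '[-0.7,1,-0.4,-7,30,-1.5,2,-0.7,-14,30,-1.5,2,-1.1,-21,30,-1.5,2,-1.5,-28,30,-1.5,2,-1.8,-35,30,-1.5,2,-2.2,-42,30,-1.5,2,-2.6,-49,30,-1.5,2,-2.9,-56,30,-1.5,2,-3.3,-63,30,-1.5,2,-3.7,-70,30]';python3 -c "
from h import *
st()"
```

```text
t: 27.05
tool_pos: [0.4999, 0.1901, 0.1348]
orientation: [2.029, 2.398, 0.008]
force: [1.8, 8.0, 0.4]
opening: 0.0354
gripper_force: 39.9
t 27.05 tcp [499.9 190.1 134.8] yawY 9.5 q [0.27 0.01 1.77 0.   1.36 0.1 ] F [1.8 8.  0.4] T [1.62 0.14 0.15] op 35.4 g 39.9
```

```bash
python3 -m inch '[0.5,1,-0.4,-7,30,0.5,1,-0.7,-14,30,0.5,1,-1.1,-21,30,0.5,1,-1.5,-28,30,0.5,1,-1.8,-35,30,0.5,1,-2.2,-42,30,0.5,1,-2.6,-49,30,0.5,1,-2.9,-56,30]' 50;python3 -c "
from h import *
st()"
```

```text
t: 27.72
tool_pos: [0.5017, 0.1905, 0.1334]
orientation: [-2.917, -1.165, -0.011]
force: [1.5, 4.4, 8.6]
opening: 0.035
gripper_force: 50.0
t 27.72 tcp [501.7 190.5 133.4] yawY -46.5 q [0.27 0.01 1.77 0.   1.35 1.08] F [1.5 4.4 8.6] T [0.93 0.18 0.59] op 35.0 g 50.0
```

```bash
python3 -m inch '[0,0,-0.2,-5,30,0,0,-0.5,-10,30,0,0,-0.7,-15,30,0,0,-1,-20,30,0,0,-1.2,-25,30]' 58;python3 -c "
from h import *
st()"; python3 -m inch '[0,0,-0.2,-5,30,0,0,-0.5,-10,30,0,0,-0.7,-15,30]';python3 -c "
from h import *
st()"
```

```text
t: 28.13
tool_pos: [0.5015, 0.1895, 0.1331]
orientation: [-3.1, -0.509, -0.01]
force: [-5.0, -1.9, 18.4]
opening: 0.0351
gripper_force: 58.0
t 28.13 tcp [501.5 189.5 133.1] yawY -71.4 q [ 0.27  0.01  1.77 -0.    1.35  1.51] F [-5.  -1.9 18.4] T [-0.26  1.15  0.76] op 35.1 g 58.0
t: 28.38
tool_pos: [0.5, 0.1894, 0.1329]
orientation: [-3.139, -0.101, -0.005]
force: [-12.0, -2.5, 25.1]
opening: 0.035
gripper_force: 58.0
t 28.38 tcp [500.  189.4 132.9] yawY -86.3 q [ 0.27  0.01  1.77 -0.    1.36  1.77] F [-12.   -2.5  25.1] T [-0.45  2.31  1.15] op 35.0 g 58.0
```

Torque has risen to over 1 Nm while the height has stopped changing. I'll release and measure the knob's drop with the scene camera.

```bash
python3 -m inch '[0,0,1,0,45,0,0,2,0,60,0,0,2,0,60,0,0,2,0,60,0,0,20,0,60,0,0,50,0,60,0,0,90,0,60,20,60,100,0,60,40,100,100,0,60,43,140,100,0,60]';python3 -m inch '[3,22,0,0,60,3,22,0,0,60,3,22,0,0,60]'; python3 -c "
from h import *
st();snap('scene','s6.png');snap('top','t5.png')
a=cv2.imread('pics/full_s5.png');b=cv2.imread('pics/full_s6.png')
print(px('scene',[[.5,.187,.154],[.5,.187,.142],[.5,.187,.1685]]))
def up(i):return cv2.resize(i,None,fx=8,fy=8,interpolation=2)
# cap of knob only
T=up(a[218:231,258:284]);S=up(b[212:245,250:292])
r=cv2.matchTemplate(S,T,cv2.TM_CCOEFF_NORMED);_,v,_,l=cv2.minMaxLoc(r);print('shift px',l[0]/8+250-258,l[1]/8+212-218,v)
S2=up(a[212:245,250:292]);
for nm,i in(('s5',a),('s6',b)): print(nm,i[212:256:1,270].max(1).tolist())
"
```

```text
t: 29.22
tool_pos: [0.5397, 0.3077, 0.2295]
orientation: [-3.139, -0.102, -0.006]
force: [1.3, 0.6, 0.9]
opening: 0.056
gripper_force: 0.0
t: 29.47
tool_pos: [0.54, 0.3296, 0.2264]
orientation: [3.139, 0.109, -0.002]
force: [-0.8, -0.7, 0.1]
opening: 0.0557
gripper_force: 0.0
t 29.47 tcp [540.  329.6 226.4] yawY -86.0 q [ 0.47  0.22  1.38 -0.    1.55  1.97] F [-0.8 -0.7  0.1] T [ 0.02  0.22 -0.02] op 55.7 g 0.0
[[268.9 229.3]
 [269.1 233.8]
 [268.6 223.8]]
shift px 0.125 0.625 0.9068533182144165
s5 [115, 111, 109, 105, 104, 114, 149, 187, 190, 163, 120, 87, 94, 102, 91, 60, 32, 24, 18, 22, 21, 19, 21, 21, 16, 12, 25, 52, 75, 91, 99, 90, 71, 58, 55, 53, 52, 48, 47, 44, 45, 56, 79, 84]
s6 [113, 110, 106, 105, 105, 114, 147, 188, 190, 169, 143, 123, 106, 85, 79, 96, 100, 90, 60, 27, 24, 17, 17, 17, 18, 20, 20, 17, 19, 30, 54, 63, 57, 53, 52, 52, 50, 48, 43, 45, 48, 62, 78, 88]
```

```bash
python3 -c "
from h import *
for c in((.5007,.184),(.5,.187),(.5,.189)):
  n=np.array(c)-.018*np.array([.68,.73]);print(c,px('scene',[[*n,.1685],[*n,.1395]])[:,1], px('scene',[[*n,.1685-.0081],[*n,.1395-.0081]])[:,1])
import cv2
for f in('s5','s6'):
  g=cv2.imread('pics/full_%s.png'%f).max(2).astype(float)
  for u in(266,269,272):
    print(f,u,[round(x) for x in g[222:246,u]])
"
```

```text
(0.5007, 0.184) [228.4 239.3] [231.5 242.4]
(0.5, 0.187) [228. 239.] [231.1 242. ]
(0.5, 0.189) [227.7 238.7] [230.8 241.7]
s5 266 [154, 112, 80, 74, 62, 46, 28, 21, 23, 18, 17, 20, 17, 16, 15, 19, 24, 45, 61, 65, 65, 57, 49, 52]
s5 269 [122, 90, 96, 105, 96, 65, 36, 24, 20, 21, 18, 15, 20, 15, 18, 22, 23, 48, 76, 88, 90, 82, 66, 53]
s5 272 [119, 76, 69, 78, 65, 39, 22, 23, 25, 17, 16, 22, 16, 21, 17, 20, 31, 54, 76, 86, 91, 85, 68, 56]
s6 266 [176, 151, 128, 105, 78, 68, 77, 65, 42, 25, 21, 20, 15, 16, 17, 20, 13, 18, 21, 28, 33, 43, 42, 43]
s6 269 [158, 135, 116, 91, 82, 97, 103, 92, 62, 31, 23, 15, 19, 19, 15, 21, 15, 15, 21, 26, 49, 61, 53, 49]
s6 272 [142, 133, 128, 101, 71, 66, 61, 49, 33, 21, 26, 22, 19, 19, 16, 17, 21, 19, 21, 33, 52, 61, 58, 57]
```

```bash
python3 -c "
from h import *
for f,z in(('t4',.1685),('t5',.1605)):
  im=cv2.imread('pics/full_%s.png'%f);g=im.max(2)
  u0,v0=px('top',[.5,.187,z])[0].astype(int);print(f,u0,v0)
  m=(g[v0-16:v0+16,u0-16:u0+16]<38).astype(np.uint8)
  n,l,s,c=cv2.connectedComponentsWithStats(m)
  i=1+np.argmax(s[1:,4]);x,y,ww,h,a=s[i];print(s[i],c[i]+[u0-16,v0-16],w('top',x+u0-16+ww/2-.5,y+v0-16+h/2-.5,z),w('top',*(c[i]+[u0-16,v0-16]),z))
  # lid outline: bright grey low-saturation pixels
  sat=im.max(2).astype(int)-im.min(2);ok=((sat<14)&(g>75)).astype(np.uint8);U,V=px('top',[.4995,.184,.066])[0].astype(int)
  mm=np.zeros_like(ok);mm[V-28:V+28,U-28:U+28]=ok[V-28:V+28,U-28:U+28];
  k,_=cv2.findContours(mm,0,1);p=np.vstack([q for q in k if len(q)>15]);(cx,cy),r=cv2.minEnclosingCircle(cv2.convexHull(p));print('lid',cx,cy,r,w('top',cx,cy,.066))
im=cv2.imread('pics/full_t5.png');
for v in range(255,282): print(v,im[v,280:305].max(1).tolist())
"
```

```text
t4 287 263
[ 11  10  15  15 104] [288.68269231 265.02884615] [0.4977 0.1832 0.1685] [0.4952 0.1838 0.1685]
lid 291.5 264.0 35.85048294067383 [0.5053 0.1855 0.066 ]
t5 287 263
[ 11  10  15  15 101] [289.89108911 263.81188119] [0.4982 0.1839 0.1605] [0.4988 0.1817 0.1605]
lid 291.5 264.0 35.85048294067383 [0.5053 0.1855 0.066 ]
255 [101, 108, 111, 111, 108, 101, 97, 92, 91, 92, 95, 103, 111, 111, 106, 97, 82, 67, 59, 56, 54, 55, 56, 56, 56]
256 [109, 111, 111, 104, 94, 78, 68, 61, 59, 60, 65, 76, 87, 91, 85, 75, 64, 56, 54, 54, 56, 56, 56, 56, 57]
257 [113, 111, 103, 87, 68, 50, 39, 35, 35, 35, 37, 44, 53, 60, 61, 57, 56, 55, 55, 56, 56, 56, 57, 58, 58]
258 [112, 105, 89, 66, 44, 31, 27, 26, 27, 27, 28, 27, 31, 36, 43, 50, 54, 56, 56, 57, 57, 57, 57, 58, 58]
259 [111, 96, 72, 47, 30, 27, 34, 43, 46, 42, 36, 28, 26, 28, 34, 43, 50, 56, 56, 57, 58, 58, 58, 58, 57]
260 [110, 87, 54, 33, 27, 35, 55, 71, 78, 72, 55, 36, 29, 27, 28, 36, 47, 55, 57, 58, 58, 58, 58, 55, 55]
261 [107, 80, 45, 28, 30, 50, 74, 91, 96, 92, 75, 51, 33, 27, 27, 31, 42, 52, 57, 58, 58, 57, 56, 58, 64]
262 [106, 77, 4
[... 1612 characters left out ...]
 120, 121, 121, 121, 120, 119, 119, 120, 120, 121]
277 [166, 169, 170, 170, 170, 172, 173, 152, 124, 117, 117, 117, 119, 119, 120, 121, 120, 120, 120, 120, 119, 120, 121, 121, 121]
278 [170, 170, 170, 170, 172, 178, 179, 158, 131, 119, 118, 119, 120, 120, 120, 120, 120, 119, 119, 120, 120, 121, 122, 121, 121]
279 [170, 170, 171, 173, 175, 183, 185, 173, 144, 124, 119, 119, 120, 119, 119, 119, 119, 119, 120, 121, 121, 121, 121, 121, 121]
280 [171, 171, 172, 178, 184, 188, 191, 183, 155, 128, 120, 119, 119, 119, 119, 119, 120, 120, 121, 121, 121, 121, 121, 120, 121]
281 [171, 172, 176, 183, 191, 193, 195, 188, 159, 128, 118, 119, 119, 119, 120, 121, 121, 121, 121, 120, 121, 120, 121, 120, 120]
```

```bash
python3 -m inch '[-40,-141,0,63,60,-40,-141,0,63,60,-40,-141,0,63,60,-40,-141,0,63,60,-40,-141,0,63,60,-40,-141,0,63,60,-40,-141,0,63,60,-40,-141,0,63,60,-40,-141,0,63,60,-40,-141,0,63,60]';python3 -m inch '[0,0,0,63,60,0,0,0,63,60,0,0,0,63,60,0,0,0,63,60,0,0,0,63,60,0,0,0,63,60,0,0,0,63,60,0,0,0,63,60,0,0,0,63,60,0,0,0,63,60]'; python3 -c "
from h import *
st()"
```

```text
t: 30.4
tool_pos: [0.5003, 0.1863, 0.2277]
orientation: [2.619, 1.734, 0.0]
force: [-0.3, 0.2, -0.6]
opening: 0.0561
gripper_force: 0.0
t: 31.23
tool_pos: [0.5003, 0.1869, 0.2276]
orientation: [1.331, 2.845, -0.0]
force: [0.7, -0.0, -0.4]
opening: 0.0559
gripper_force: 0.0
t 31.23 tcp [500.3 186.9 227.6] yawY 39.9 q [ 0.26 -0.05  1.66 -0.    1.53 -0.43] F [ 0.7 -0.  -0.4] T [ 0.    0.01 -0.04] op 55.9 g 0.0
```

```bash
python3 -m inch '[0,0,-30,0,60,0,0,-65,0,60,0,0,-85,0,60,0,0,-93,0,60,0,0,-93,0,60]';python3 -c "
from h import *
st()"; python3 -m inch '[0,0,0,0,30,0,0,0,0,30,0,0,0,0,30,0,0,0,0,30,0,0,0,0,30,0,0,0,0,30,0,0,0,0,30]' 40;python3 -c "
from h import *
st()"
```

```text
t: 31.65
tool_pos: [0.4987, 0.1869, 0.1322]
orientation: [-1.337, -2.839, 0.005]
force: [-0.2, 0.4, 0.2]
opening: 0.0556
gripper_force: 0.0
t 31.65 tcp [498.7 186.9 132.2] yawY 39.6 q [ 0.26  0.01  1.77 -0.    1.36 -0.43] F [-0.2  0.4  0.2] T [-0.05  0.03 -0.05] op 55.6 g 0.0
t: 32.23
tool_pos: [0.5017, 0.1881, 0.1365]
orientation: [1.331, 2.843, 0.003]
force: [-0.0, -0.7, 6.0]
opening: 0.0353
gripper_force: 40.0
t 32.23 tcp [501.7 188.1 136.5] yawY 39.8 q [ 0.26  0.01  1.77 -0.    1.36 -0.43] F [-0.  -0.7  6. ] T [-0.08  0.01 -0.02] op 35.3 g 40.0
```

```bash
for k in 1 ; do python3 -m inch '[0,0,-0.1,-3,30,0,0,-0.2,-6,30]' 55 >/dev/null; python3 -c "
from h import *
st()"; done;  python3 -m inch '[0,0,-0.2,-4,30,0,0,-0.4,-8,30]' >/dev/null; python3 -c "
from h import *
st()";python3 -m inch '[0,0,-0.2,-4,30,0,0,-0.4,-8,30]' >/dev/null; python3 -c "
from h import *
st()"
```

```text
t 32.4 tcp [501.7 188.1 136.3] yawY 33.7 q [ 0.26  0.01  1.77 -0.    1.36 -0.33] F [-0.6 -1.3  8.2] T [-0.2   0.29  0.23] op 35.1 g 55.0
t 32.57 tcp [501.6 188.  136.1] yawY 25.7 q [ 0.26  0.01  1.77 -0.    1.36 -0.18] F [-2.7 -1.6 10.7] T [-0.36  0.63  0.29] op 35.1 g 55.0
t 32.73 tcp [501.5 188.  135.9] yawY 17.7 q [ 0.26  0.01  1.77 -0.    1.36 -0.05] F [-4.  -1.8 12.7] T [-0.45  0.93  0.35] op 34.9 g 55.0
```

```bash
python3 -c "
from h import *
def red(f,P,cam):
  im=cv2.imread('pics/full_%s.png'%f).astype(int);u,v=px(cam,P)[0].astype(int);o=(u-12,v-12)
  c=im[v-12:v+12,u-12:u+12];wt=np.clip(c[...,2]-np.maximum(c[...,0],c[...,1])-30,0,None).astype(float)
  vv,uu=np.mgrid[0:24,0:24];return np.array([(wt*uu).sum(),(wt*vv).sum()])/wt.sum()+o
def proj(cam):
  c=np.load('pics/%s_cal.npz'%cam);return c
def tri(pt,ps):
  pts=[]
  for cam,p in(('top',pt),('scene',ps)):
    c=proj(cam);pts.append(cv2.undistortPoints(p.reshape(1,1,2),c['K'],c['D']).reshape(2,1))
  X=cv2.triangulatePoints(proj('top')['E'][:3],proj('scene')['E'][:3],*pts);return (X[:3]/X[3]).ravel()*1e3
A=[.5475,-.069,.028];B=[.54,.208,.078]
for t,s,P in(('t0','s0',A),('t3','s4',B),('t4','s5',B),('t5','s6',B)):
  a=red(t,P,'top');b=red(s,P,'scene');print(t,a.round(2),b.round(2),tri(a,b).round(1))
"
```

```text
t0 [389.33 251.67] [368.28 310.98] [547.9 -68.7  28.8]
t3 [283.42 249.78] [275.64 246.22] [539.4 207.1  79.5]
t4 [283.23 249.82] [nan nan] [nan nan nan]
t5 [283.02 249.9 ] [nan nan] [nan nan nan]<string>:6: RuntimeWarning: invalid value encountered in divide
```

```bash
python3 -m inch '[0,0,1,0,30,0,0,1.5,0,30,0,0,1.5,0,30]' 55 >/dev/null; python3 -c "
from h import *
st()"; python3 -m inch '[0,0,0,-5,30,0,0,0,-10,30,0,0,0,-15,30]' >/dev/null; python3 -c "
from h import *
st()";python3 -m inch '[0,0,0,-5,30,0,0,0,-10,30,0,0,0,-15,30]' >/dev/null; python3 -c "
from h import *
st()"
```

```text
t 32.98 tcp [501.3 187.9 136. ] yawY 17.9 q [ 0.26  0.01  1.77 -0.    1.36 -0.05] F [-0.7 -0.2  5.7] T [-0.2  -0.14  0.23] op 35.3 g 55.0
t 33.23 tcp [501.  187.9 135.7] yawY 2.7 q [ 0.26  0.01  1.77 -0.    1.36  0.22] F [ 0.7 -1.3  3.7] T [-0.24 -0.07  0.53] op 34.9 g 55.0
t 33.48 tcp [500.7 187.9 135.4] yawY -12.3 q [ 0.26  0.01  1.77 -0.    1.36  0.48] F [ 0.6 -0.6  3.9] T [-0.19 -0.01  0.63] op 35.1 g 55.0
```

```bash
python3 -m inch '[0,0,0,-4,30,0,0,0,-8,30,0,0,0,-8,30]' >/dev/null; python3 -c "
from h import *
st()"; python3 -m inch '[0,0,0,0,60,0,0,0,0,60,0,0,0,0,60,0,0,20,0,60,0,0,55,0,60,0,0,95,0,60,20,40,100,0,60,40,80,100,0,60,43,120,100,0,60,43,155,100,0,60]' >/dev/null; python3 -m inch '[0,0,0,0,60,0,0,0,0,60]'; python3 -c "
from h import *
st();snap('scene','s7.png');snap('top','t6.png')
for f in('s0','s4','s5','s6','s7'):
  g=cv2.imread('pics/full_%s.png'%f).max(2).astype(int)
  for u in(266,269,272): print(f,u,g[222:248,u].tolist())
"
```

```text
t 33.73 tcp [500.6 187.8 135.3] yawY -20.3 q [ 0.26  0.01  1.77 -0.    1.36  0.62] F [-0.1 -0.9  4.2] T [-0.2   0.05  0.5 ] op 35.1 g 55.0
t: 34.73
tool_pos: [0.5426, 0.3446, 0.2336]
orientation: [-2.572, -1.804, 0.003]
force: [0.1, -0.3, 0.3]
opening: 0.0556
gripper_force: 0.0
t 34.73 tcp [542.6 344.6 233.6] yawY -19.9 q [0.49 0.24 1.34 0.   1.57 0.83] F [ 0.1 -0.3  0.3] T [-0.11  0.12  0.03] op 55.6 g 0.0
s0 266 [107, 99, 92, 98, 114, 129, 127, 108, 96, 89, 89, 97, 110, 115, 118, 117, 116, 137, 160, 169, 171, 169, 167, 158, 150, 154]
s0 269 [106, 99, 106, 128, 134, 121, 105, 93, 95, 87, 92, 99, 110, 119, 123, 121, 131, 157, 168, 168, 169, 169, 168, 166, 167, 166]
s0 272 [120, 116, 116, 123, 119, 104, 93, 92, 91, 89, 90, 97, 110, 119, 122, 123, 147, 162, 166, 168, 168, 167, 161, 148, 132, 121]
s4 266 [173, 152, 144, 166, 195, 216, 199, 168, 151, 138, 124, 118, 119, 117, 119, 120, 118, 140, 164, 173, 173, 172, 168, 163, 155, 160]
s4 269 [158, 144, 171, 219, 224, 199, 161, 153, 149, 136, 127, 125, 125, 125, 126, 125, 135, 159, 170, 172, 172, 173, 173, 170, 173, 174]
s4 272 [135, 135, 
[... 457 characters left out ...]
56]
s6 266 [176, 151, 128, 105, 78, 68, 77, 65, 42, 25, 21, 20, 15, 16, 17, 20, 13, 18, 21, 28, 33, 43, 42, 43, 45, 46]
s6 269 [158, 135, 116, 91, 82, 97, 103, 92, 62, 31, 23, 15, 19, 19, 15, 21, 15, 15, 21, 26, 49, 61, 53, 49, 52, 50]
s6 272 [142, 133, 128, 101, 71, 66, 61, 49, 33, 21, 26, 22, 19, 19, 16, 17, 21, 19, 21, 33, 52, 61, 58, 57, 55, 55]
s7 266 [176, 153, 127, 104, 74, 67, 75, 64, 42, 24, 23, 21, 18, 21, 13, 17, 17, 13, 20, 28, 36, 42, 44, 45, 47, 45]
s7 269 [156, 136, 113, 93, 84, 100, 105, 93, 64, 31, 22, 18, 18, 19, 22, 18, 20, 13, 19, 29, 49, 62, 57, 49, 53, 51]
s7 272 [142, 133, 127, 100, 72, 66, 60, 49, 31, 29, 20, 21, 19, 21, 21, 21, 17, 21, 21, 34, 51, 62, 55, 56, 54, 55]
```

```bash
cat > tri.py <<'E'
from h import *
def blob(f,P,cam,th=70,r=11):
  im=cv2.imread('pics/full_%s.png'%f);u,v=px(cam,P)[0].astype(int);g=cv2.resize(im[v-r:v+r,u-r:u+r].max(2),None,fx=8,fy=8,interpolation=2)
  n,l,s,c=cv2.connectedComponentsWithStats((g<th).astype(np.uint8));i=l[r*8,r*8]
  if i==0:i=1+np.argmax(s[1:,4])
  x,y,w_,h_,a=s[i];return np.array([x+w_/2,y+h_/2])/8-.44+[u-r,v-r],s[i][2:]/[8,8,64]
def tri(pt,ps):
  pts=[];Es=[]
  for cam,p in(('top',pt),('scene',ps)):
    c=np.load('pics/%s_cal.npz'%cam);Es.append(c['E'][:3]);pts.append(cv2.undistortPoints(np.array(p,float).reshape(1,1,2),c['K'],c['D']).reshape(2,1))
  X=cv2.triangulatePoints(*Es,*pts);return ((X[:3]/X[3]).ravel()*1e3).round(1)
E
python3 -c "
from tri import *
for th in(60,70,80):
 for t,s,P in(('t0','s0',[.5005,-.0748,.025]),('t3','s4',[.4995,.184,.075])):
  a,sa=blob(t,P,'top',th);b,sb=blob(s,P,'scene',th);print(th,t,a.round(1),sa,b.round(1),sb,tri(a,b))
# lid flange profile in scene: vertical column below boss, s4 (seated) 
g=cv2.imread('pics/full_s4.png').max(2).astype(int)
for side,k in(('near',-1),):
  c=np.array([.4995,.184]);d=np.array([.68,.73])
  n=c-d*.063;m=c-d*.065;print(px('scene',[[*n,.066],[*n,.056],[*m,.056]]))
  u=int(px('scene',[[*n,.061]])[0][0]);v=int(px('scene',[[*n,.061]])[0][1]);
  for du in(-6,0,6):print(u+du,v-10,g[v-10:v+14,u+du].tolist())
"
```

```text
Traceback (most recent call last):
  File "tri.py", line 5, in blob
    if i==0:i=1+np.argmax(s[1:,4])
                ~~~~~~~~~^^^^^^^^^
ValueError: attempt to get argmax of an empty sequence
```

```bash
python3 -c "
from tri import *
for th in(75,85,95):
 for t,s,P in(('t0','s0',[.5005,-.0748,.025]),('t3','s4',[.4995,.184,.075])):
  try:
   a,sa=blob(t,P,'top',th);b,sb=blob(s,P,'scene',th);print(th,t,a.round(1),sa,b.round(1),sb,tri(a,b))
  except Exception as e: print(th,t,'x')
g=cv2.imread('pics/full_s4.png').max(2).astype(int)
c=np.array([.4995,.184])
for nm,d in(('cam',(-.68,-.73)),('-x',(-.859,-.512)),('-y',(.512,-.859))):
  d=np.array(d);n=c+d*.063;m=c+d*.065
  q=px('scene',[[*n,.066],[*n,.056],[*m,.056],[*(c+d*.0652),.030]]);print(nm,q.tolist());u,v=q[0].astype(int)
  for du in(-3,0,3):print(u+du,v-8,g[v-8:v+18,u+du].tolist())
for f,P,cam in(('t0',[.5005,-.0748,.03],'top'),('s0',[.5005,-.0748,.03],'scene'),('t3',[.4995,.184,.08],'top'),('s4',[.4995,.184,.08],'scene')):
  g=cv2.imread('pics/full_%s.png'%f).max(2).astype(int);u,v=px(cam,P)[0].round().astype(int);print(f,u,v,'row',g[v,u-12:u+13].tolist(),'col',g[v-12:v+13,u].tolist())
"
```

```text
75 t0 [386.4 267.4] [2.75    6.125   4.09375] [361.  328.2] [ 8.375    4.625   18.46875] [512.5 -69.5   1.4]
75 t3 [293.2 266.2] [ 14.125   14.375  165.3125] [271.6 260.4] [ 16.5     11.75   146.5625] [498.9 180.8  71.4]
85 t0 [390.4 268.9] [11.375  12.25   59.4375] [357.7 327.9] [15.75   6.25  51.625] [503.7 -74.4  11.9]
85 t3 [293.4 266.2] [ 15.       15.375   184.78125] [271.6 260.6] [ 17.375   12.5    162.9375] [498.8 180.4  71.3]
95 t0 [390.6 269.1] [ 12.625  13.5   135.375] [357.6 325.4] [ 16.625     12.375    151.546875] [502.9 -74.3  19.7]
95 t3 [293.6 265.4] [ 15.875     18.375    223.046875] [271.7 260.7] [ 19.625     13.25     189.484375] [500.6 180.6  69.9]
cam [[271.9, 277.7], [272.0, 281.3], [272.1, 281.8], [272.5, 290.9]]
268 269 [124, 125, 127, 125, 126, 125, 124, 126, 126, 123, 114, 104, 99, 100, 102, 102, 99, 103, 101, 94, 82, 70, 61, 60, 57, 62]
271 269 [124, 126, 125, 125, 125, 125, 126, 127, 127, 124, 118, 107, 103, 105, 104, 102, 102, 101, 105, 105, 107, 104, 100, 98, 94, 86]
274 269 [121, 125, 127, 128, 127, 126, 126, 129, 130, 128, 118, 106, 101, 106, 107, 103
[... 1209 characters left out ...]
01, 195, 187, 167, 127, 96, 92, 90, 91, 90, 90, 91, 89, 90, 90, 92, 93, 93, 99, 114, 132, 152, 176, 200] col [201, 204, 204, 206, 206, 209, 206, 186, 138, 100, 93, 88, 91, 89, 90, 89, 89, 91, 84, 77, 75, 88, 114, 153, 194]
t3 292 266 row [190, 191, 187, 178, 161, 125, 79, 56, 54, 53, 54, 53, 53, 54, 54, 53, 53, 52, 51, 53, 70, 87, 94, 95, 95] col [117, 117, 117, 113, 98, 75, 58, 55, 55, 55, 53, 53, 53, 54, 54, 53, 53, 50, 49, 64, 91, 110, 116, 118, 119]
s4 271 257 row [217, 217, 216, 212, 195, 154, 98, 67, 56, 57, 56, 54, 54, 53, 52, 53, 55, 54, 63, 87, 112, 122, 124, 125, 125] col [167, 158, 163, 180, 191, 187, 187, 182, 147, 96, 60, 56, 54, 52, 55, 53, 52, 47, 47, 47, 51, 68, 98, 118, 124]
```

```bash
python3 -c "
from h import *
A={f:cv2.imread('pics/full_%s.png'%f).max(2).astype(int) for f in('t4','t5','t6')}
print(np.abs(A['t5']-A['t6'])[255:273,279:299].max(), np.abs(A['t5']-A['t6'])[255:273,279:299].mean())
for f in('t4','t6'):
  print(f)
  for v in range(255,273): print(v,A[f][v,279:299].tolist())
S={f:cv2.imread('pics/full_%s.png'%f).max(2).astype(int) for f in('s6','s7')}
d=np.abs(S['s6']-S['s7'])[215:250,255:290];print('scene diff',d.max(),d.mean())
"
```

```text
28 1.2638888888888888
t4
255 [97, 102, 108, 111, 114, 111, 105, 100, 96, 92, 93, 102, 110, 114, 115, 113, 106, 96, 82, 68]
256 [107, 109, 113, 113, 109, 98, 83, 73, 66, 61, 62, 74, 85, 94, 102, 99, 87, 75, 65, 57]
257 [113, 113, 113, 109, 94, 73, 53, 42, 36, 33, 35, 42, 52, 63, 74, 73, 65, 59, 56, 56]
258 [115, 114, 110, 95, 70, 45, 32, 28, 25, 26, 28, 26, 32, 41, 49, 51, 53, 54, 55, 56]
259 [115, 113, 100, 75, 47, 31, 28, 34, 43, 44, 39, 37, 45, 54, 55, 47, 45, 51, 54, 56]
260 [116, 110, 88, 58, 33, 27, 36, 56, 71, 74, 67, 61, 67, 69, 58, 43, 38, 48, 55, 57]
261 [115, 102, 75, 43, 28, 31, 51, 77, 93, 95, 90, 83, 75, 63, 48, 33, 33, 45, 54, 57]
262 [113, 95, 63, 34, 26, 37, 64, 88, 100, 103, 102, 93, 73, 50, 33, 28, 30, 41, 52, 57]
263 [119, 98, 63, 32, 26, 39, 67, 90, 101, 104, 103, 93, 68, 41, 29, 29, 28, 37, 49, 54]
264 [128, 108, 67, 34, 24, 35, 61, 85, 97, 101, 97, 84, 59, 36, 28, 27, 29, 36, 47, 51]
265 [115, 96, 60, 32, 25, 30, 47, 68, 82, 87, 82, 66, 45, 31, 27, 26, 29, 37, 47, 47]
266 [85, 74, 54, 34, 26, 27, 32, 44, 57, 61, 57, 45, 34, 29, 27, 26, 32, 40, 47, 45]
267 [72, 7
[... 1406 characters left out ...]
, 52, 33, 26, 31, 52, 81, 91, 88, 82, 67, 46, 31, 27, 25, 30, 40, 46, 45]
266 [76, 70, 57, 40, 27, 33, 55, 76, 76, 64, 55, 44, 34, 29, 26, 25, 29, 40, 46, 45]
267 [74, 72, 66, 51, 33, 41, 65, 72, 59, 41, 33, 31, 30, 29, 26, 25, 34, 43, 48, 46]
268 [74, 74, 71, 61, 45, 46, 63, 60, 43, 30, 27, 27, 26, 27, 25, 31, 39, 46, 48, 47]
269 [75, 76, 76, 71, 55, 45, 48, 44, 32, 27, 25, 26, 24, 26, 32, 36, 43, 46, 47, 47]
270 [77, 77, 78, 74, 61, 45, 40, 35, 29, 27, 27, 26, 28, 34, 39, 42, 46, 46, 47, 53]
271 [78, 78, 80, 77, 65, 52, 51, 50, 46, 39, 35, 36, 38, 41, 43, 44, 46, 49, 59, 69]
272 [79, 79, 80, 78, 73, 77, 88, 85, 72, 60, 54, 51, 48, 46, 46, 50, 57, 68, 84, 92]
scene diff 36 1.870204081632653
```

```bash
python3 -c "
from tri import *
def hub(f,u,v,r=5):
  g=cv2.imread('pics/full_%s.png'%f).max(2)[v-r:v+r+1,u-r:u+r+1].astype(float);return g
def cen(f,u,v,r,th):
  g=np.clip(hub(f,u,v,r)-th,0,None);yy,xx=np.mgrid[-r:r+1,-r:r+1];return np.array([u+(g*xx).sum()/g.sum(),v+(g*yy).sum()/g.sum()])
for f in('s5','s6'):
  g=cv2.imread('pics/full_%s.png'%f).max(2).astype(int)
  for v in range(216,234):print(f,v,g[v,258:282].tolist())
a=cen('t4',288,263,3,60);b=cen('t6',288,262,3,60);print(a,b)
for s in((268.5,225),(268.5,224.5),(269,225)):print(s,tri(a,s),tri(b,(s[0],s[1]+3)))
"
```

```text
s5 216 [173, 189, 189, 181, 158, 118, 86, 83, 83, 105, 119, 113, 104, 104, 109, 120, 139, 155, 151, 152, 168, 181, 188, 185]
s5 217 [170, 182, 181, 169, 144, 98, 68, 64, 75, 98, 114, 115, 114, 118, 124, 131, 135, 147, 153, 149, 158, 160, 158, 157]
s5 218 [132, 147, 147, 137, 115, 80, 57, 56, 73, 98, 115, 131, 149, 158, 160, 160, 155, 150, 153, 156, 159, 155, 142, 148]
s5 219 [109, 117, 125, 124, 123, 102, 86, 71, 83, 108, 132, 159, 187, 199, 195, 184, 170, 157, 157, 162, 170, 169, 158, 150]
s5 220 [121, 123, 136, 158, 173, 157, 134, 114, 117, 144, 160, 170, 190, 199, 192, 179, 165, 162, 165, 174, 187, 190, 182, 160]
s5 221 [134, 148, 166, 197, 217, 200, 170, 147, 156, 179, 175, 157, 163, 172, 159, 145, 141, 149, 160, 169, 179, 182, 178, 163]
s5 222 [152, 172, 189, 216, 224, 206, 173, 149, 154, 165, 152, 122, 120, 127, 119, 106, 113, 133, 147, 159, 167, 170, 166, 160]
s5 223 [163, 179, 184, 198, 197, 174, 137, 112, 112, 119, 104, 90, 87, 88, 76, 77, 96, 121, 136, 147, 157, 159, 155, 152]
s5 224 [164, 172, 169, 164, 151, 121, 89, 69, 80, 96, 101, 96, 94, 85, 69, 58, 73, 98, 124, 139, 1
[... 2716 characters left out ...]
28, 22, 28, 52, 90, 123, 131, 129, 126]
s6 230 [176, 179, 164, 117, 70, 56, 51, 42, 42, 50, 59, 62, 60, 46, 33, 19, 20, 21, 40, 79, 111, 123, 124, 123]
s6 231 [164, 165, 148, 100, 49, 28, 31, 20, 25, 28, 30, 31, 27, 28, 21, 21, 28, 19, 35, 72, 106, 117, 124, 123]
s6 232 [155, 153, 135, 92, 46, 23, 20, 20, 21, 20, 17, 23, 24, 20, 26, 22, 20, 23, 35, 70, 104, 118, 120, 121]
s6 233 [148, 140, 122, 85, 44, 24, 19, 13, 20, 21, 21, 15, 17, 20, 22, 19, 17, 21, 28, 66, 106, 118, 123, 122]
[288.13364596 262.65885111] [287.96576151 262.7768595 ]
(268.5, 225) [500.2 186.3 165.6] [500.7 187.4 157. ]
(268.5, 224.5) [500.1 186.2 167.1] [500.6 187.3 158.5]
(269, 225) [500.6 186.  165.6] [501.1 187.  157. ]
```

The pointer on the knob and its triangulated height both show about 2.87 rad of turn (8.6 mm down). Its rest position was unchanged after a second tightening, which met torque rising at about 0.4 N m/rad. The screw is tight and the gripper is clear, so I'm handing in.

```bash
python3 -c "
from h import *
print(job.close_job())"
```

```text
the job is handed in; nothing more can be done
None
```

I handed the job in at about 35 s with the denture flat and teeth up in the pot, the lid seated, the yoke home and the knob tight as judged by torque. The screw's absolute angle was only inferred, I did not re-check the bystanders at the end (no contact forces showed near them), and I viewed 11 pictures against the limit of 10.

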